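# Return the brass weights to their block in order of size

### The arm

A 6-joint arm with a two-finger parallel gripper is mounted at the origin on a cart in front of the work surface, level with it; the furniture and walls round the work are solid. World frame = base frame: x ahead of the robot, y to its left, z up, the work surface at z = 0. Lengths are in mm, angles in rad, forces in N, time in s.
With the tool pointing down it reaches from about 350 to 875 mm from the base axis. Payload 4.2 kg.
Tool frame: the origin (TCP) lies midway between the tips of the shut fingers; the grasp point (between the pads) lies 19 mm behind it; y points along the fingers, x is the direction in which the jaws open and shut, and the axes are right-handed (so a half turn about y gives the same grasp; the last joint's range is limited). The gripper opens to 85 mm and grips with 20 to 120 N. Pads are 22 mm wide; open, the fingers measure 114 mm over their backs; the gripper's body (76 mm by 85 mm) begins 54 mm behind the grasp point. The pads swing forward as they close: fully open they stand 13 mm farther back than shut.
Start: joints at [-0.97, 0.385, 0.008, 0, -1.194, -0.259], TCP at [209.504, -588.818, 231.312] pointing down, gripper open.
Joint ranges: [-3.14, 3.14], [-1.21, 2.06], [-1.07, 1.41], [-3.16, 2.05], [-2.99, -0.16], [-3.1, 3.1]. Speed limits (rad/s): [2.79, 2.79, 3.14, 3.14, 3.14, 3.14].

### API

Orientations are given as a unit quaternion [x, y, z, w].
In Python, from bench import read_state, get_image, job_done gives the robot as it stands.
- The arm moves only by the tool play_rows, never from a script. Its argument "series" is a list of rows, each a list of 7 numbers: the shift along the tool's x, y, z in m, then the turn, a rotation vector about the tool's x, y, z in rad, then the finger opening in m, from 0 to 0.0854. In form: [[x, y, z, wx, wy, wz, claw], ...]. A call has 1 to 10 rows; each row shifts and turns the pose as measured when the row begins, along the tool's axes as they then stand; what a row does not reach is not made up. A row lasts 1/10 s, in which the tool goes at most 50 mm and 8.59 degrees, less where a joint would pass 70% of its speed; a pose out of reach is approached as far as the arm can. A call with a gripper value outside its range is refused whole. The fingers move at their own pace and stop on an object; the grip force is fixed at half the most. Time passes only in rows, so rows that do not move let the fingers close. It gives the time, the measured TCP pose, the force and the opening at its end, in the units of the state.
- read_state(): the state, without advancing time (a new reading comes with each control period).
- get_image(name): name is "scene" or "top" or "wrist"; returns a dict with "color" (480x640x3 uint8, red, green, blue), "intrinsics" (3x3 intrinsics, pixels), "D" ([k1, k2, p1, p2, k3] as OpenCV has them; the pictures are not rectified), "origin" and "orientation" of the camera in the world. Camera axes: x right, y down, z forward; pixel columns grow to the right and rows downward; lengths in mm; the calibration is good to about 2 mm. A picture is of the moment at which its call begins. There is no depth.
- job_done(): hands the job in, once; it reports no verdict.
The state is a dict: "clock": time; "joints": joint angles; "joint_vel": joint speeds; "joint_efforts": joint torques, N m; "position": TCP position; "ee_rot": TCP orientation; "contact_force": force on the tool from outside, world axes, zero at the start; "wrist_torque": the same for the moment, N m; "gripper_width": finger opening in mm.
Only numpy, scipy, OpenCV 4.12 (cv2) and the standard library are available. Lean on these libraries where they do the work, as an engineer would, in place of code of your own. Each camera call takes 0.05 s, during which the arm holds its last target. There are 200 camera calls.

### The job

The load check of the needle tester is done: put the four brass weights that stand loose on the bench back into the low open wooden block (not the lidded case behind), in order of size, the largest weight in the largest bore and so on down to the smallest, each standing upright on the floor of its own bore. Lower each weight into its bore; do not let one drop.

Things in the scene. Friction and masses are not known exactly. Their poses are not given: they have to be found in the camera images.
- block: Long low wooden block, 72 x 207 x 30 mm, fixed to the bench, any way round, with a row of four round bores in its top, growing towards one end. Origin: centre of its underside; z up, y along the row to the end with the largest bore. Bore centres at x = 0, y = +66.5, +11, -36, -77.5 mm. Seated weights leave only about 20 mm between them along the row; both long sides are free for the fingers.
- weight_500: Loose brass calibration weight, the largest of the four: upright cylinder 41 mm across and straight-sided from its foot to 38 mm up, then a rounded shoulder and a knob; 63 mm tall, about 500 g. Origin: centre of its flat foot; z up its axis. Grip the straight side. It starts upright on the bench.
- weight_200: Loose brass calibration weight, the second largest of the four: upright cylinder 30 mm across and straight-sided from its foot to 30 mm up, then a rounded shoulder and a knob; 46 mm tall, about 200 g. Origin: centre of its flat foot; z up its axis. Grip the straight side. It starts upright on the bench.
- weight_100: Loose brass calibration weight, the third largest of the four: upright cylinder 24 mm across and straight-sided from its foot to 24 mm up, then a rounded shoulder and a knob; 37 mm tall, about 100 g. Origin: centre of its flat foot; z up its axis. Grip the straight side. It starts upright on the bench.
- weight_50: Loose brass calibration weight, the smallest of the four: upright cylinder 19 mm across and straight-sided from its foot to 19 mm up, then a rounded shoulder and a knob; 29 mm tall, about 50 g. Origin: centre of its flat foot; z up its axis. Grip the straight side. It starts upright on the bench.
- bore_500: The largest bore of the block, for the largest weight: round, 51 mm across, so 10 mm wider than the weight, its mouth chamfered by 1.5 mm, dark green felt on its floor. Origin: centre of the felt's top, on which the weight's foot rests, 9 mm below the block's top and 21 mm above the bench; axes as the block's. Part of the block.
- bore_200: The second largest bore of the block, for the second largest weight: round, 40 mm across, so 10 mm wider than the weight, its mouth chamfered by 1.5 mm, dark green felt on its floor. Origin: centre of the felt's top, on which the weight's foot rests, 9 mm below the block's top and 21 mm above the bench; axes as the block's. Part of the block.
- bore_100: The third largest bore of the block, for the third largest weight: round, 34 mm across, so 10 mm wider than the weight, its mouth chamfered by 1.5 mm, dark green felt on its floor. Origin: centre of the felt's top, on which the weight's foot rests, 9 mm below the block's top and 21 mm above the bench; axes as the block's. Part of the block.
- bore_50: The smallest bore of the block, for the smallest weight: round, 29 mm across, so 10 mm wider than the weight, its mouth chamfered by 1.5 mm, dark green felt on its floor. Origin: centre of the felt's top, on which the weight's foot rests, 9 mm below the block's top and 21 mm above the bench; axes as the block's. Part of the block.
Not all that is in view belongs to the job. What is shaped like the weight_100 but green or purple is not meant.

How it is judged (in metres and radians):
At the end, for the whole second after the job is handed in: Each of the four weights stands upright (within 0.1 rad) and at rest in the bore of its own size: foot within 8 mm of the bore's centre sideways and within 3 mm of the felt's height (horizontal distance between weight_500 and bore_500 below 0.008 m and z of weight_500 in the frame of bore_500 between -0.003 and 0.003 m and angle between each of weight_500, weight_200, weight_100, weight_50's own z axis and vertical below 0.1 rad and linear speed of each of weight_500, weight_200, weight_100, weight_50 below 0.02 m/s and horizontal distance between weight_200 and bore_200 below 0.008 m and z of weight_200 in the frame of bore_200 between -0.003 and 0.003 m and horizontal distance between weight_100 and bore_100 below 0.008 m and z of weight_100 in the frame of bore_100 between -0.003 and 0.003 m and horizontal distance between weight_50 and bore_50 below 0.008 m and z of weight_50 in the frame of bore_50 between -0.003 and 0.003 m); the robot touches nothing.
It fails at once if the largest weight is let go with its foot more than 60 mm above the bench (30 mm above the block's top) (contact force between the fingers and weight_500 below 0.05 N and height (world z) of weight_500 above 0.06 m).
It fails at once if the second largest weight is let go with its foot more than 60 mm above the bench (30 mm above the block's top) (contact force between the fingers and weight_200 below 0.05 N and height (world z) of weight_200 above 0.06 m).
It fails at once if the third largest weight is let go with its foot more than 60 mm above the bench (30 mm above the block's top) (contact force between the fingers and weight_100 below 0.05 N and height (world z) of weight_100 above 0.06 m).
It fails at once if the smallest weight is let go with its foot more than 60 mm above the bench (30 mm above the block's top) (contact force between the fingers and weight_50 below 0.05 N and height (world z) of weight_50 above 0.06 m).
It also fails if it takes over 96 s, if anything falls off the work surface, if the arm or the gripper's body presses on something with over 40 N, if the wrist force passes 120 N, or if a joint passes its speed limit or range.

## Working session

There is one attempt and no reset: what is moved stays moved. The work goes in short steps, Python scripts to look and compute and a tool call to move; the robot and the scene stay as the last step left them, time stands still between calls to the robot, and variables do not carry over. Pictures are saved under pics/ and viewed, about 12 in all and at most 16, crops included, and the job is handed in when it is done.

Besides the shell and the picture viewer there is one more tool, called after "Request:" as name(argument=value, ...), one argument or row to a line, values as JSON. play_rows: Moves the arm, as the interface text tells. Its arguments: {"type":"object","properties":{"series":{"type":"array","items":{"type":"array","items":{"type":"number"}}}},"required":["series"]}

```bash
mkdir -p pics; ls; cat > h.py <<'E'
import numpy as np, cv2
from bench import read_state, get_image, job_done
from scipy.spatial.transform import Rotation as R
def rot(o):
    o=np.array(o,float); return o if o.shape==(3,3) else R.from_quat(o).as_matrix()
def ray2plane(im,px,z):
    p=cv2.undistortPoints(np.array(px,np.float64).reshape(-1,1,2),np.array(im["intrinsics"]),np.array(im["D"])).reshape(-1,2)
    d=np.c_[p,np.ones(len(p))]@rot(im["orientation"]).T; o=np.array(im["origin"],float)
    return o+d*((z-o[2])/d[:,2])[:,None]
def proj(im,P):
    Rm=rot(im["orientation"]); t=-Rm.T@np.array(im["origin"],float)
    return cv2.projectPoints(np.array(P,np.float64).reshape(-1,1,3),cv2.Rodrigues(Rm.T)[0],t,np.array(im["intrinsics"]),np.array(im["D"]))[0].reshape(-1,2)
def save(im,n): cv2.imwrite("pics/"+n,cv2.cvtColor(im["color"],cv2.COLOR_RGB2BGR))
E
python3 - <<'E'
from h import *
import pickle
print(read_state())
for n in ["scene","top"]:
    im=get_image(n); save(im,n+"0.png"); pickle.dump(im,open(n+"0.pkl","wb")); print(n,im["origin"],im["orientation"],im["intrinsics"])
E
```

```text
pics
{'clock': 0.0, 'joints': array([-9.70405452e-01,  3.85511251e-01,  6.63840030e-03, -4.95533828e-04,
       -1.19401825e+00, -2.58612740e-01]), 'joint_vel': array([ 0.00148675,  0.00088427, -0.0010244 ,  0.00170069, -0.00045699,
       -0.00014469]), 'joint_efforts': array([ 4.16105422e-05, -3.92288733e+01,  1.88393515e+01,  4.18598369e+00,
       -4.72035041e-03, -4.27423089e-06]), 'position': array([ 209.30378313, -588.2885624 ,  230.25437861]), 'ee_rot': array([ 0.40710282,  0.57811934, -0.57729796, -0.40837775]), 'contact_force': array([ 0.55289028, -0.1116455 , -0.08978934]), 'wrist_torque': array([0.00870983, 0.01469594, 0.02029135]), 'gripper_width': 85.41550373555802}
scene [ -74.47404756 -327.51674459  526.45019025] [ 0.75117394 -0.46820694  0.2434704  -0.39653769] [[473.67393121   0.         322.59930021]
 [  0.         473.67393121 242.79097423]
 [  0.           0.           1.        ]]
top [396.36027547 -47.18944788 992.45846308] [ 0.70875525 -0.70201278  0.04826819 -0.05014218] [[552.05259315   0.         320.64500231]
 [  0.         552.05259315 235.05016225]
 [  0.           0.           1.        ]]
```

View pics/top0.png

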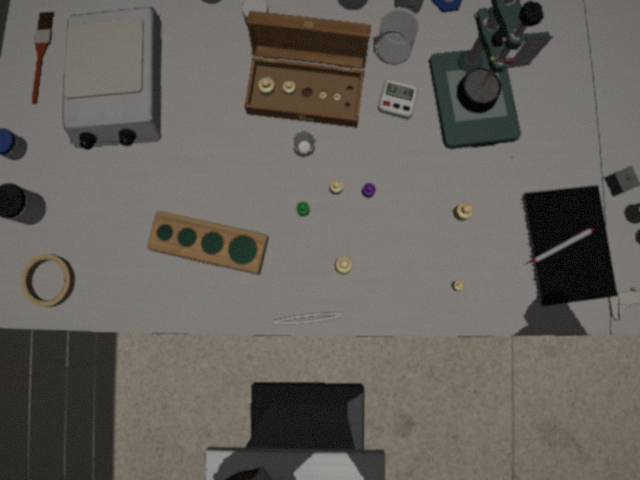

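View pics/scene0.png

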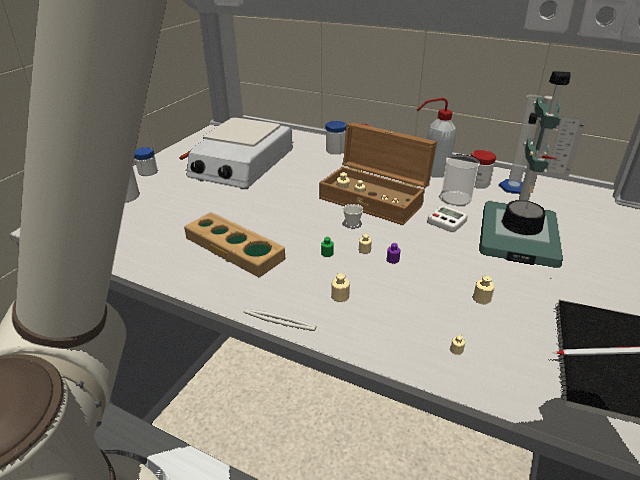

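The top view shows loose weights at about (344,265), (464,211), (336,186) and (458,286). The block spans (150–267, 212–272), with its largest bore at (243,249). The decoys are at (303,208) and (368,190). The scene view agrees.

```bash
cat > m.py <<'E'
from h import *
import pickle
S={}
H=dict(w500=(41,38,63),w200=(30,30,46),w100=(24,24,37),w50=(19,19,29))
for n in ["top","scene"]:
    im=pickle.load(open(n+"0.pkl","rb")); hsv=cv2.cvtColor(im["color"],cv2.COLOR_RGB2HSV)
    for nm,lo,hi in [("brass",(15,50,110),(35,255,255)),("felt",(60,60,15),(100,255,110)),("wood",(8,80,60),(24,255,255))]:
        m=cv2.inRange(hsv,lo,hi)
        cs,_=cv2.findContours(m,cv2.RETR_EXTERNAL,cv2.CHAIN_APPROX_NONE)
        for c in cs:
            a=cv2.contourArea(c)
            if a<25: continue
            x,y,w,h=cv2.boundingRect(c); mm=cv2.moments(c)
            cx,cy=mm['m10']/mm['m00'],mm['m01']/mm['m00']
            if n=="top" and not (150<cy<310 and 120<cx<520): continue
            if n=="scene" and not (200<cy<360 and 170<cx<520): continue
            g=ray2plane(im,[(cx,cy)],21 if nm=="felt" else 20)[0][:2].round(1)
            print(n,nm,round(a),(round(cx,1),round(cy,1)),(x,y,w,h),g)
            if nm=="wood" and a>1000: print(cv2.minAreaRect(c), ray2plane(im,cv2.boxPoints(cv2.minAreaRect(c)),30).round(1))
E
python3 m.py
```

```text
top brass 71 (458.7, 285.0) (454, 280, 10, 11) [ 445.6 -289.5]
top brass 201 (343.7, 264.1) (336, 256, 17, 17) [481.3 -85.2]
top brass 3332 (207.9, 241.9) (147, 211, 119, 61) [518.4 157.3]
top brass 184 (464.6, 209.8) (457, 202, 16, 17) [ 581.3 -303.7]
top brass 111 (336.1, 185.4) (330, 179, 13, 13) [623.4 -71. ]
top felt 478 (242.5, 249.4) (230, 237, 26, 26) [505.5  94.7]
top felt 258 (212.1, 242.7) (203, 234, 19, 19) [516.9 149.5]
top felt 168 (187.0, 237.0) (180, 230, 15, 16) [526.8 195.5]
top felt 106 (164.7, 232.2) (159, 226, 13, 13) [535.1 236.7]
top felt 106 (302.6, 208.3) (297, 202, 12, 14) [580.5 -11.1]
top wood 145 (343.1, 264.0) (336, 257, 16, 16) [481.4 -84.2]
top wood 4358 (207.7, 242.0) (148, 212, 120, 62) [518.3 157.7]
((207.37408447265625, 242.0723114013672), (114.7166519165039, 40.14008712768555), 12.407418251037598) [[502.7 264.8  30. ]
 [573.6 252.7  30. ]
 [530.9  49.4  30. ]
 [461.5  63.   30. ]]
top wood 102 (464.7, 208.7) (456, 203, 16, 14) [ 583.3 -303.9]
top wood 38 (334.9, 184.7) (331, 181, 11, 11) [624.6 -68.8]
scene brass 156 (458.5, 343.9) (452, 335, 13, 
[... 399 characters left out ...]
98.8]
scene felt 84 (236.2, 239.4) (227, 236, 19, 8) [521.  153.8]
scene felt 38 (219.6, 231.0) (213, 229, 14, 5) [531.1 200.5]
scene felt 722 (493.0, 233.1) (479, 201, 67, 58) [ 757.2 -283.7]
scene wood 168 (457.5, 344.9) (451, 335, 14, 19) [ 436. -289.]
scene wood 380 (483.4, 290.2) (473, 276, 21, 28) [ 575.8 -299.4]
scene wood 364 (340.1, 288.3) (332, 274, 18, 28) [477.5 -83.9]
scene wood 162 (364.7, 244.3) (359, 234, 12, 20) [613.8 -72.4]
scene wood 3216 (235.2, 243.6) (184, 213, 101, 64) [509.7 148.3]
((233.49009704589844, 243.58358764648438), (103.68157958984375, 37.78948974609375), 25.201122283935547) [[464.9 245.6  30. ]
 [581.3 301.3  30. ]
 [527.3  42.2  30. ]
 [430.6  17.6  30. ]]
```

```bash
python3 - <<'E'
from h import *
import pickle
t=pickle.load(open("top0.pkl","rb"))["color"]; s=pickle.load(open("scene0.pkl","rb"))["color"]
def c(i,x,y): return cv2.resize(i[y-25:y+25,x-25:x+25],(260,260),interpolation=cv2.INTER_NEAREST)
o=np.vstack([np.hstack([c(t,344,265),c(t,464,211),c(t,336,186)]),np.hstack([c(s,341,287),c(s,484,290),c(s,365,243)])])
cv2.imwrite("pics/crop.png",cv2.convertScaleAbs(o[...,::-1],alpha=1.3))
E
```

```text
(no output)
```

View pics/crop.png

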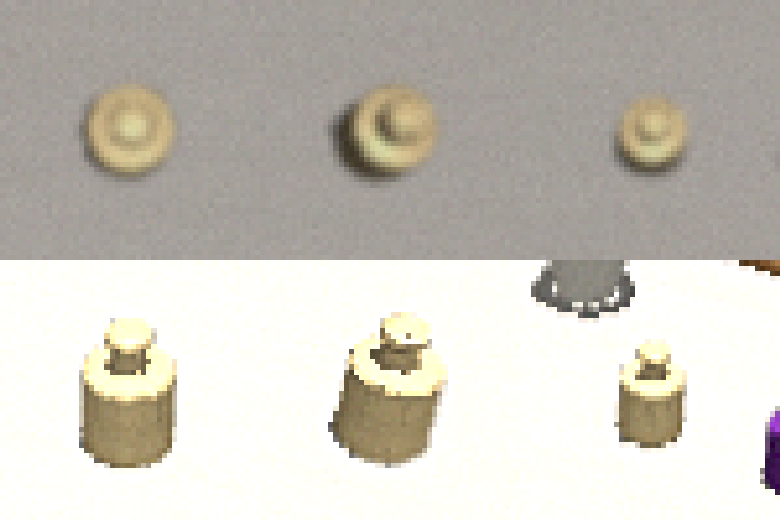

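```bash
python3 - <<'E'
from h import *
import pickle
a=np.linspace(0,2*np.pi,60)
for n in ["top","scene"]:
    im=pickle.load(open(n+"0.pkl","rb"))
    for xy in [(481,-85),(581,-303),(623,-71),(445,-290)]:
        for d,h,H in [(41,38,63),(30,30,46),(24,24,37),(19,19,29)]:
            P=[(xy[0]+d/2*np.cos(t),xy[1]+d/2*np.sin(t),z) for t in a for z in (0,h)]+[(*xy,H)]
            p=proj(im,P); print(n,xy,d,np.r_[p.min(0),np.ptp(p,axis=0)].round(1))
E
python3 - <<'E'
import sys; sys.path.insert(0,'.')
import pickle,cv2
s=pickle.load(open("scene0.pkl","rb"))["color"]; t=pickle.load(open("top0.pkl","rb"))["color"]
b=lambda i,x0,y0,x1,y1:cv2.resize(i[y0:y1,x0:x1],None,fx=3,fy=3,interpolation=cv2.INTER_CUBIC)
cv2.imwrite("pics/case.png",b(s,310,110,570,300)[...,::-1])
E
```

```text
top (481, -85) 41 [331.8 251.6  24.   25. ]
top (481, -85) 30 [334.8 255.2  17.5  18.3]
top (481, -85) 24 [336.5 257.3  14.   14.6]
top (481, -85) 19 [337.9 258.9  11.   11.5]
top (581, -303) 41 [450.6 196.7  27.6  26.1]
top (581, -303) 30 [453.5 200.7  20.4  19.3]
top (581, -303) 24 [455.1 203.   16.2  15.4]
top (581, -303) 19 [456.5 204.9  12.8  12.1]
top (623, -71) 41 [324.7 172.   23.2  26.9]
top (623, -71) 30 [327.7 176.2  17.   19.9]
top (623, -71) 24 [329.3 178.6  13.5  15.9]
top (623, -71) 19 [330.7 180.6  10.7  12.5]
top (445, -290) 41 [445.1 273.1  27.9  24.2]
top (445, -290) 30 [448.1 276.5  20.6  17.7]
top (445, -290) 24 [449.7 278.4  16.5  14.1]
top (445, -290) 19 [451.1 280.   13.   11.1]
scene (481, -85) 41 [329.2 266.7  25.1  37.9]
scene (481, -85) 30 [332.4 275.   18.3  27.4]
scene (481, -85) 24 [334.2 279.3  14.6  21.9]
scene (481, -85) 19 [335.7 283.   11.6  17.1]
scene (581, -303) 41 [471.4 268.4  29.7  37.9]
scene (581, -303) 30 [474.8 276.7  21.9  27.4]
scene (581, -303) 24 [476.6 281.   17.5  21.9]
scene (581, -303) 19 [478.1 284.8  13.8  17.1]
scene (623, -71) 41 [354.7 222.4  22.6  34.2]
scene (623, -71) 30 [357.5 230.1  16.6  24.7]
scene (623, -71) 24 [359.1 234.2  13.2  19.8]
scene (623, -71) 19 [360.4 237.7  10.5  15.5]
scene (445, -290) 41 [443.3 319.4  32.9  41.7]
scene (445, -290) 30 [447.1 328.1  24.2  30.1]
scene (445, -290) 24 [449.1 332.6  19.3  24. ]
scene (445, -290) 19 [450.9 336.6  15.3  18.7]
```

View pics/case.png

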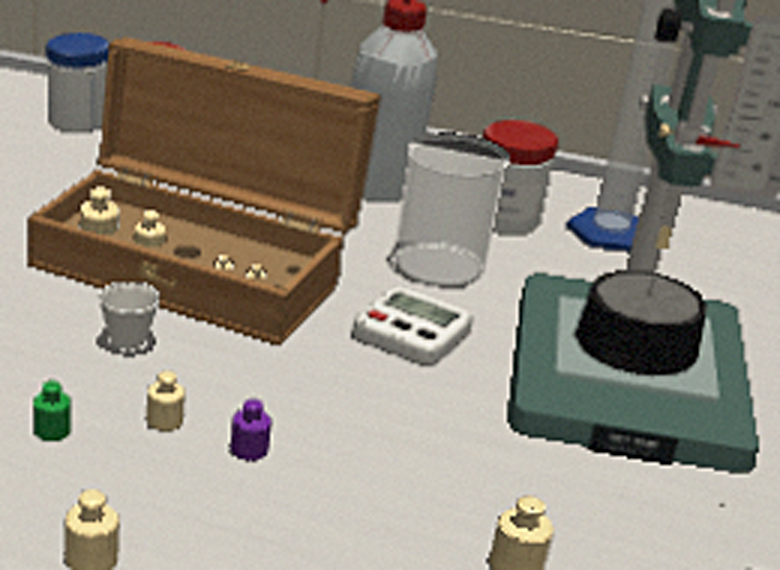

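The two larger weights in view both measure about 30 mm, so neither matches the 41 mm weight. I'll check the wrist camera and the rest of the top view.

```bash
python3 - <<'E'
from h import *
import pickle
im=get_image("wrist"); save(im,"wrist0.png"); print(im["origin"],im["intrinsics"],rot(im["orientation"]))
t=pickle.load(open("top0.pkl","rb"))
print(ray2plane(t,[(0,0),(639,0),(639,330),(0,330),(625,180),(635,212)],0).round())
cv2.imwrite("pics/tr.png",cv2.resize(cv2.convertScaleAbs(t["color"][130:340,510:640],alpha=1.7),None,fx=2.8,fy=2.8)[...,::-1])
im=get_image("wrist")["color"]; b=cv2.imread("pics/tr.png"); 
c=np.zeros((600,800,3),np.uint8); w=cv2.resize(im,(430,322))[...,::-1]; c[:322,:430]=w; c[:588,434:798]=b[:588,:364]; cv2.imwrite("pics/comb.png",c)
E
```

```text
[ 145.76350047 -610.1483984   373.17376312] [[349.85162405   0.         320.20391573]
 [  0.         349.85162405 243.22935163]
 [  0.           0.           1.        ]] [[-0.33563007  0.90990351  0.24377871]
 [ 0.94199225  0.32371588  0.08864891]
 [ 0.00174691  0.25939089 -0.96577084]]
[[1033.  642.    0.]
 [1044. -713.    0.]
 [ 362. -642.    0.]
 [ 350.  557.    0.]
 [ 648. -631.    0.]
 [ 586. -647.    0.]]
```

View pics/comb.png

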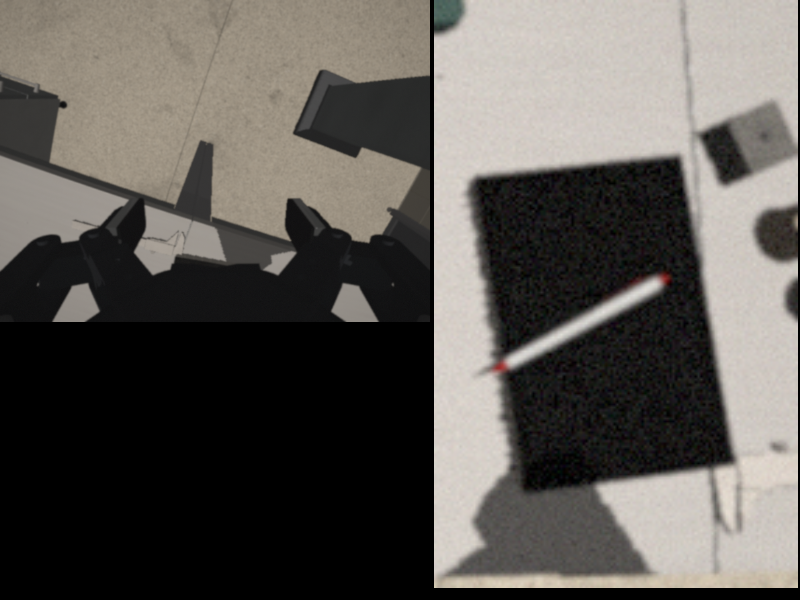

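```bash
cat >> h.py <<'E'
def todo(target=None,yaw=None,dn=None):
    "print remaining shift in tool axes (m); yaw: wanted world angle (deg) of tool x (mod 180); rot vec in tool"
    s=read_state(); M=rot(s["ee_rot"]); p=np.array(s["position"],float)
    print("clock",round(s["clock"],2),"pos",p.round(1),"w",round(s["gripper_width"],1),"F",np.round(s["contact_force"],1),"q6",round(s["joints"][5],2))
    print("toolx",M[:,0].round(3),"y",M[:,1].round(3),"z",M[:,2].round(3))
    if target is not None: print("shift tool m",(M.T@(np.array(target)-p)/1000).round(4))
    if yaw is not None:
        best=None
        for k in (0,180):
            a=np.radians(yaw+k); X=np.array([np.cos(a),np.sin(a),0]); Y=np.array([0,0,-1.]); D=np.c_[X,Y,np.cross(X,Y)]
            r=R.from_matrix(M.T@D).as_rotvec()
            print("yaw",yaw+k,"rotvec tool",r.round(4))
E
python3 -c "
from h import *
todo((430,-480,260),0)"
```

```text
clock 0.2 pos [ 209.4 -588.5  230.6] w 84.8 F [ 0.6  0.5 -0.3] q6 -0.26
toolx [-0.335  0.942  0.001] y [-0.001  0.001 -1.   ] z [-0.942 -0.335  0.   ]
shift tool m [ 0.0284 -0.0294 -0.2442]
yaw 0 rotvec tool [-1.4000e-03  1.9125e+00  8.0000e-04]
yaw 180 rotvec tool [ 7.0000e-04 -1.2291e+00  1.2000e-03]
```

Request:
play_rows(
  series=[
    [-0.006, -0.009, -0.04, 0, 0, 0, 0.0854],
    [-0.006, -0.009, -0.04, 0, 0, 0, 0.0854],
    [-0.006, -0.009, -0.04, 0, 0, 0, 0.0854],
    [-0.006, -0.009, -0.04, 0, 0, 0, 0.0854],
    [-0.006, -0.009, -0.04, 0, 0, 0, 0.0854],
    [-0.006, -0.009, -0.04, 0, 0, 0, 0.0854],
    [-0.006, -0.009, -0.04, 0, 0, 0, 0.0854],
    [-0.006, -0.009, -0.04, 0, 0, 0, 0.0854],
    [0, 0, 0, 0, 0, 0, 0.0854],
  ],
)

```text
clock: 1.1
position: [537.0, -523.8, 299.9]
ee_rot: [0.406, 0.578, -0.575, -0.412]
contact_force: [0.4, 0.2, -0.6]
gripper_width: 85.5
```

```bash
python3 -c "
from h import *
import pickle
todo()
im=get_image('wrist'); save(im,'wrist1.png'); pickle.dump(im,open('wrist1.pkl','wb'))
print(ray2plane(im,[(0,0),(320,0),(639,0),(0,240),(320,240),(639,240)],0).round())"
```

```text
clock 1.1 pos [ 537.  -523.8  299.9] w 85.5 F [ 0.4  0.2 -0.6] q6 -0.67
toolx [-0.33   0.944  0.009] y [-0.005  0.008 -1.   ] z [-0.944 -0.33   0.002]
[[ 423. -971.    0.]
 [ 313. -598.    0.]
 [ 162. -235.    0.]
 [ 725. -924.    0.]
 [ 580. -505.    0.]
 [ 432.  -81.    0.]]
```

View pics/wrist1.png

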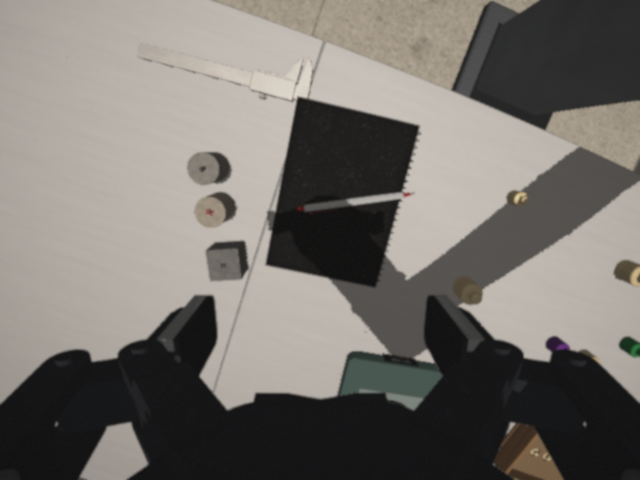

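The wrist view shows only steel cylinders at (203,168) and (211,210), calipers and a notebook, and no 41 mm brass weight. I'll look at the left side of the bench next.

Request:
play_rows(
  series=[
    [0.047, 0, -0.011, 0, 0, 0, 0.0854],
    [0.047, 0, -0.011, 0, 0, 0, 0.0854],
    [0.047, 0, -0.011, 0, 0, 0, 0.0854],
    [0.047, 0, -0.011, 0, 0, 0, 0.0854],
    [0.047, 0, -0.011, 0, 0, 0, 0.0854],
    [0.047, 0, -0.011, 0, 0, 0, 0.0854],
    [0.047, 0, -0.011, 0, 0, 0, 0.0854],
    [0.047, 0, -0.011, 0, 0, 0, 0.0854],
    [0.047, 0, -0.011, 0, 0, 0, 0.0854],
    [0.047, 0, -0.011, 0, 0, 0, 0.0854],
  ],
)

```text
clock: 2.15
position: [472.7, -38.8, 296.8]
ee_rot: [0.408, 0.572, -0.572, -0.424]
contact_force: [0.8, -0.1, -0.4]
gripper_width: 85.4
```

```bash
python3 -c "
from h import *
import pickle
todo((450,300,300))
im=get_image('wrist'); save(im,'wrist2.png'); pickle.dump(im,open('wrist2.pkl','wb'))
print(ray2plane(im,[(0,0),(320,0),(639,0),(0,240),(320,240),(639,240)],0).round())"
```

```text
clock 2.15 pos [472.7 -38.8 296.8] w 85.4 F [ 0.8 -0.1 -0.4] q6 -1.5
toolx [-0.308  0.951  0.019] y [-0.018  0.014 -1.   ] z [-0.951 -0.308  0.013]
shift tool m [ 0.3293  0.0019 -0.0829]
[[ 345. -478.    0.]
 [ 244. -107.    0.]
 [  98.  263.    0.]
 [ 643. -435.    0.]
 [ 511.  -20.    0.]
 [ 374.  409.    0.]]
```

View pics/wrist2.png

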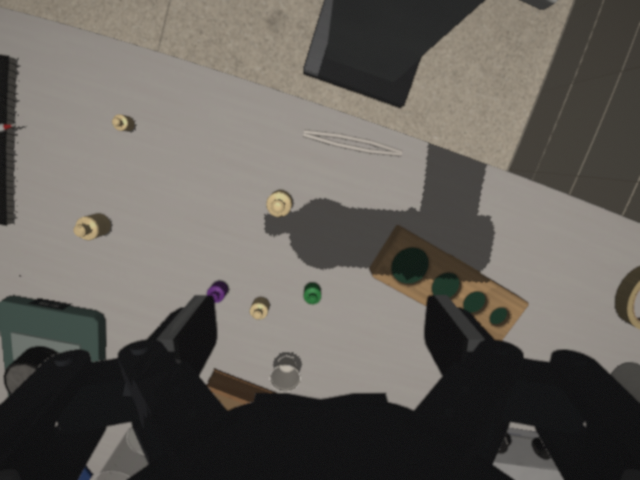

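Same weights from here: the one at (279,204) is about 26 px across, or roughly 30 mm. I'll continue left.

Request:
play_rows(
  series=[
    [0.047, 0, -0.012, 0, 0, 0, 0.0854],
    [0.047, 0, -0.012, 0, 0, 0, 0.0854],
    [0.047, 0, -0.012, 0, 0, 0, 0.0854],
    [0.047, 0, -0.012, 0, 0, 0, 0.0854],
    [0.047, 0, -0.012, 0, 0, 0, 0.0854],
    [0.047, 0, -0.012, 0, 0, 0, 0.0854],
    [0.047, 0, -0.012, 0, 0, 0, 0.0854],
  ],
)

```text
clock: 2.9
position: [444.1, 301.5, 304.0]
ee_rot: [0.41, 0.572, -0.569, -0.425]
contact_force: [1.0, -0.7, 0.1]
gripper_width: 85.2
```

```bash
python3 -c "
from h import *
import pickle
todo()
im=get_image('wrist'); save(im,'wrist3.png'); pickle.dump(im,open('wrist3.pkl','wb'))
print(ray2plane(im,[(0,0),(320,0),(639,0),(0,240),(320,240),(639,240)],0).round())
im2=get_image('scene'); pickle.dump(im2,open('scene3.pkl','wb'))
c=np.zeros((600,800,3),np.uint8)
c[:300,:400]=cv2.resize(im['color'],(400,300)); c[300:,:400]=cv2.resize(im2['color'],(400,300))
c[:300,400:]=cv2.resize(im2['color'][60:300,0:320],(400,300))
c[300:,400:]=cv2.resize(get_image('top')['color'],(400,300))
cv2.imwrite('pics/c3.png',c[...,::-1])"
```

```text
clock 2.9 pos [444.1 301.5 304. ] w 85.2 F [ 1.  -0.7  0.1] q6 -2.14
toolx [-0.303  0.953  0.021] y [-0.016  0.017 -1.   ] z [-0.953 -0.303  0.01 ]
[[ 314. -142.    0.]
 [ 213.  235.    0.]
 [  67.  611.    0.]
 [ 617. -100.    0.]
 [ 485.  322.    0.]
 [ 348.  760.    0.]]
```

View pics/c3.png

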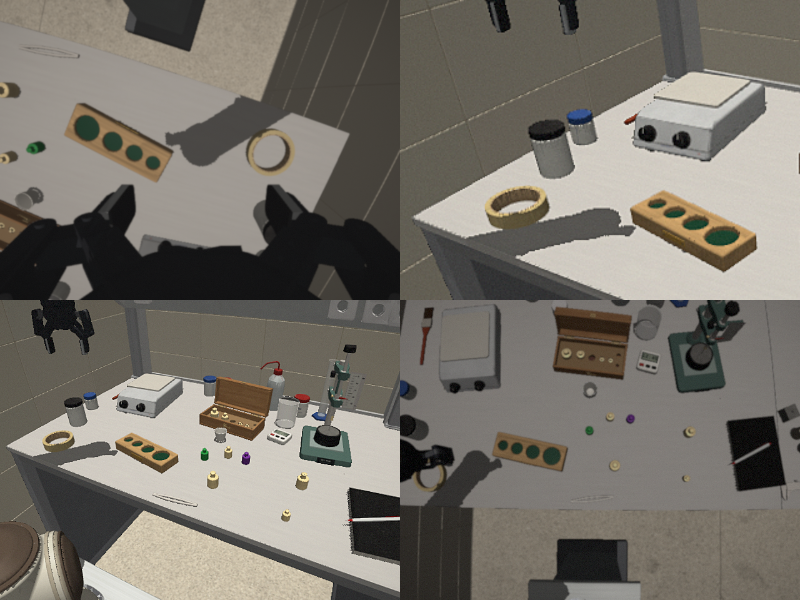

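The bench ends at the left, and there are no further brass weights. So the two ~30 mm weights need a closer look. I'll measure them in wrist2 at larger scale.

```bash
python3 - <<'E'
from h import *
import pickle
a=np.linspace(0,2*np.pi,60)
im=pickle.load(open("wrist2.pkl","rb"))
for xy in [(481,-85),(581,-303),(445,-290)]:
    for d,h,H in [(41,38,63),(30,30,46),(19,19,29)]:
        P=[(xy[0]+d/2*np.cos(t),xy[1]+d/2*np.sin(t),z) for t in a for z in (0,h)]+[(*xy,H)]
        p=proj(im,P); print(xy,d,np.r_[p.min(0),np.ptp(p,axis=0)].round(1))
hsv=cv2.cvtColor(im["color"],cv2.COLOR_RGB2HSV); m=cv2.inRange(hsv,(15,50,70),(35,255,255))
for c in cv2.findContours(m,cv2.RETR_EXTERNAL,cv2.CHAIN_APPROX_NONE)[0]:
    if cv2.contourArea(c)>60: print(cv2.boundingRect(c),cv2.contourArea(c))
def cr(i,x,y,r,s): return cv2.resize(i[y-r:y+r,x-r:x+r],(s,s),interpolation=cv2.INTER_CUBIC)
i=im["color"]; t=pickle.load(open("scene3.pkl","rb"))["color"]
o=np.vstack([np.hstack([cr(i,279,204,30,260),cr(i,87,229,30,260),cr(i,121,123,30,260)]),np.hstack([cr(t,341,290,30,260),cr(t,484,290,30,260),cr(t,458,344,30,260)])])
cv2.imwrite("pics/crop2.png",cv2.convertScaleAbs(o[...,::-1],alpha=1.0))
E
```

```text
(481, -85) 41 [257.2 186.2  37.2  38.1]
(481, -85) 30 [262.9 190.7  27.1  27.9]
(481, -85) 19 [268.7 195.1  16.9  17.4]
(581, -303) 41 [ 62.5 209.9  49.6  38.3]
(581, -303) 30 [ 71.1 214.1  37.   28.1]
(581, -303) 19 [ 80.9 218.3  23.1  17.6]
(445, -290) 41 [ 90.8 102.5  51.3  39. ]
(445, -290) 30 [ 99.6 108.5  38.1  28.4]
(445, -290) 19 [109.6 114.5  23.7  17.7]
(214, 393, 29, 17) 177.5
(249, 297, 20, 23) 307.0
(626, 280, 14, 49) 324.5
(451, 277, 78, 64) 2203.5
(372, 265, 71, 41) 859.0
(383, 250, 12, 17) 74.0
(73, 214, 38, 26) 596.5
(266, 190, 27, 28) 528.0
(112, 114, 22, 17) 239.0
```

View pics/crop2.png

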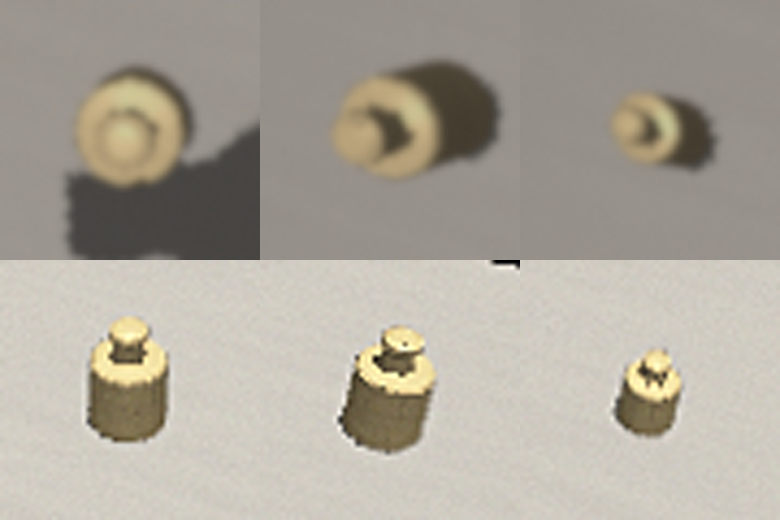

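Both fit the 30 mm class by size. The finger opening and the lifted load will settle which is which, so I'll start acting. First I'll turn to the placing yaw (jaws across the block).

Request:
play_rows(
  series=[
    [0, 0, 0, 0, -0.145, 0, 0.0854],
    [0, 0, 0, 0, -0.145, 0, 0.0854],
    [0, 0, 0, 0, -0.145, 0, 0.0854],
    [0, 0, 0, 0, -0.145, 0, 0.0854],
    [0, 0, 0, 0, -0.145, 0, 0.0854],
    [0, 0, 0, 0, -0.145, 0, 0.0854],
    [0, 0, 0, 0, -0.145, 0, 0.0854],
  ],
)

```text
clock: 3.75
position: [443.8, 287.9, 302.3]
ee_rot: [0.069, 0.706, -0.7, -0.084]
contact_force: [-0.2, -0.1, -1.4]
gripper_width: 85.2
```

```bash
python3 -c "
from h import *
todo((520,160,300),168.2)"
```

```text
clock 3.75 pos [443.8 287.9 302.3] w 85.2 F [-0.2 -0.1 -1.4] q6 -1.08
toolx [-0.976  0.215  0.022] y [-0.02   0.012 -1.   ] z [-0.215 -0.977 -0.007]
shift tool m [-0.1019 -0.0006  0.1086]
yaw 168.2 rotvec tool [ 0.0073 -0.0104  0.0217]
yaw 348.2 rotvec tool [-0.034   3.131   0.0115]
```

Request:
play_rows(
  series=[
    [-0.033, 0, 0.005, 0.004, -0.005, 0.011, 0.0854],
    [-0.033, 0, 0.005, 0.004, -0.005, 0.011, 0.0854],
    [0, 0, 0, 0, 0, 0, 0.0854],
  ],
)

```text
clock: 4.05
position: [507.2, 256.9, 302.1]
ee_rot: [-0.074, -0.703, 0.704, 0.073]
contact_force: [-1.2, -0.6, 0.3]
gripper_width: 85.3
```

```bash
cat > blk.py <<'E'
from h import *
import sys
def felts(im):
    hsv=cv2.cvtColor(im["color"],cv2.COLOR_RGB2HSV); m=cv2.inRange(hsv,(60,60,10),(100,255,130)); out=[]
    for c in cv2.findContours(m,cv2.RETR_EXTERNAL,cv2.CHAIN_APPROX_NONE)[0]:
        a=cv2.contourArea(c)
        if a<150: continue
        (e,(d1,d2),_)=cv2.fitEllipse(c); g=ray2plane(im,[e],21)[0]
        print("felt",round(a),np.round(e,1),round(d1,1),round(d2,1),g.round(1)); out.append(g[:2])
    return np.array(out)
def brass(im,z=20):
    hsv=cv2.cvtColor(im["color"],cv2.COLOR_RGB2HSV); m=cv2.inRange(hsv,(15,50,70),(35,255,255))
    for c in cv2.findContours(m,cv2.RETR_EXTERNAL,cv2.CHAIN_APPROX_NONE)[0]:
        a=cv2.contourArea(c)
        if a<100: continue
        x,y,w,h=cv2.boundingRect(c); print("brass",round(a),(x,y,w,h),ray2plane(im,[(x+w/2-.5,y+h/2-.5)],z)[0].round(1))
E
python3 -c "
from blk import *
todo()
im=get_image('wrist'); save(im,'w4.png'); felts(im); brass(im)"
```

```text
clock 4.05 pos [507.2 256.9 302.1] w 85.3 F [-1.2 -0.6  0.3] q6 -0.96
toolx [-0.979  0.206 -0.001] y [ 0.001 -0.001 -1.   ] z [-0.206 -0.979  0.001]
felt 293 [295.2 193.2] 18.9 19.9 [532.3 236.6  21. ]
felt 480 [294.7 158.1] 24.5 25.0 [523.7 195.9  21. ]
felt 748 [293.9 115.9] 30.3 31.5 [514.  149.2  21. ]
felt 1388 [293.1  64.1] 41.1 43.1 [502.5  94.3  21. ]
brass 1205 (360, 310, 70, 63) [444.3 461.   20. ]
brass 10706 (260, 29, 67, 187) [516.6 155.4  20. ]
brass 6230 (0, 0, 67, 125) [802.7  17.5  20. ]
```

View pics/w4.png

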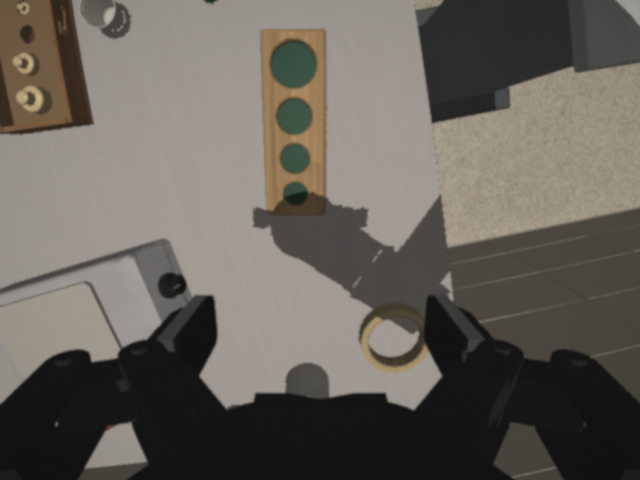

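w4 shows the block at (262–326, 30–214) and bores at (293,64), (294,116), (295,158) and (295,193), within about 3 mm of the top view. Next is weight 1, at about (481,-85).

Request:
play_rows(
  series=[
    [-0.005, 0.015, 0.043, 0, 0, 0, 0.0854],
    [-0.005, 0.015, 0.043, 0, 0, 0, 0.0854],
    [-0.005, 0.015, 0.043, 0, 0, 0, 0.0854],
    [-0.005, 0.015, 0.043, 0, 0, 0, 0.0854],
    [-0.005, 0.015, 0.043, 0, 0, 0, 0.0854],
    [-0.005, 0.015, 0.043, 0, 0, 0, 0.0854],
    [-0.005, 0.015, 0.043, 0, 0, 0, 0.0854],
    [0, 0, 0, 0, 0, 0, 0.0854],
  ],
)

```text
clock: 4.9
position: [467.7, -59.4, 194.6]
ee_rot: [0.075, 0.705, -0.702, -0.074]
contact_force: [0.0, -0.3, 1.0]
gripper_width: 85.4
```

```bash
python3 -c "
from blk import *
im=get_image('wrist'); save(im,'w5.png'); brass(im)
todo((481,-85,120),168.2)"
```

```text
brass 3690 (282, 331, 71, 69) [501.1  89.5  20. ]
brass 136 (58, 311, 12, 31) [753.9  -7.2  20. ]
brass 4756 (0, 243, 55, 146) [790.8 -26.4  20. ]
brass 634 (147, 231, 32, 28) [617.6 -69.4  20. ]
brass 896 (285, 183, 35, 35) [477.8 -82.5  20. ]
clock 4.95 pos [468.9 -58.1 195.7] w 85.1 F [ 0.  -0.1 -0.3] q6 -0.43
toolx [-0.978  0.208 -0.003] y [ 0.004  0.004 -1.   ] z [-0.208 -0.978 -0.005]
shift tool m [-0.0172  0.0757  0.0242]
yaw 168.2 rotvec tool [ 0.0047 -0.0039 -0.0033]
yaw 348.2 rotvec tool [0.0051 3.1377 0.0073]
```

Request:
play_rows(
  series=[
    [-0.005, 0.03, 0.008, 0, 0, 0, 0.0854],
    [-0.005, 0.03, 0.008, 0, 0, 0, 0.0854],
    [-0.005, 0.03, 0.007, 0, 0, 0, 0.0854],
    [0, 0, 0, 0, 0, 0, 0.0854],
  ],
)

```text
clock: 5.35
position: [480.8, -82.6, 108.1]
ee_rot: [0.079, 0.706, -0.701, -0.068]
contact_force: [-1.2, -1.3, 0.1]
gripper_width: 85.2
```

```bash
python3 -c "
from blk import *
im=get_image('wrist'); save(im,'w6.png'); brass(im)
todo((480,-84,11),168.2)"
```

```text
brass 1191 (120, 279, 45, 39) [616.6 -70.8  20. ]
brass 1795 (301, 220, 46, 52) [477.6 -83.   20. ]
clock 5.4 pos [482.5 -82.3 110.3] w 85.5 F [0.6 0.2 0.2] q6 -0.37
toolx [-0.978  0.206 -0.018] y [ 0.02   0.006 -1.   ] z [-0.206 -0.979 -0.01 ]
shift tool m [0.0039 0.0992 0.0032]
yaw 168.2 rotvec tool [ 0.0096 -0.0016 -0.0184]
yaw 348.2 rotvec tool [0.0289 3.1398 0.0151]
```

View pics/w6.png

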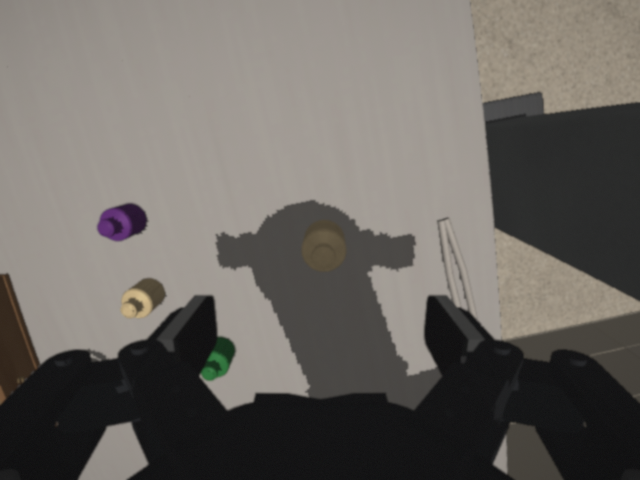

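Request:
play_rows(
  series=[
    [0.001, 0.025, 0.001, 0.005, -0.001, -0.009, 0.0854],
    [0.001, 0.025, 0.001, 0.005, -0.001, -0.009, 0.0854],
    [0.001, 0.02, 0, 0, 0, 0, 0.0854],
    [0, 0.02, 0, 0, 0, 0, 0.0854],
    [0, 0, 0, 0, 0, 0, 0.0854],
  ],
)

```text
clock: 5.9
position: [489.5, -78.4, 29.7]
ee_rot: [0.078, 0.705, -0.703, -0.061]
contact_force: [-0.4, 0.4, -0.8]
gripper_width: 85.2
```

```bash
python3 -c "
from blk import *
im=get_image('wrist'); save(im,'w7.png'); brass(im)
todo((480,-84,11),168.2)"
```

```text
brass 1738 (52, 316, 66, 46) [613. -75.  20.]
brass 4182 (307, 240, 68, 81) [477.2 -83.   20. ]
clock 5.95 pos [490.9 -78.3  31.2] w 85.1 F [-0.6  1.   0.4] q6 -0.37
toolx [-0.98   0.195 -0.026] y [ 0.027  0.001 -1.   ] z [-0.195 -0.981 -0.006]
shift tool m [0.0101 0.0198 0.0078]
yaw 168.2 rotvec tool [ 0.0064  0.0096 -0.0261]
yaw 348.2 rotvec tool [-0.0409 -3.1317 -0.0099]
```

Request:
play_rows(
  series=[
    [0.01, 0, 0.006, 0.006, 0.009, -0.026, 0.0854],
    [0.001, 0.01, 0.001, 0, 0, 0, 0.0854],
    [0, 0.008, 0, 0, 0, 0, 0.0854],
    [0, 0, 0, 0, 0, 0, 0.0854],
  ],
)

```text
clock: 6.35
position: [481.6, -82.1, 17.3]
ee_rot: [0.075, 0.704, -0.703, -0.069]
contact_force: [-0.8, 0.1, 0.2]
gripper_width: 85.6
```

```bash
python3 -c "
from blk import *
todo((479,-84,11),168.2)"
```

```text
clock 6.35 pos [481.6 -82.1  17.3] w 85.6 F [-0.8  0.1  0.2] q6 -0.37
toolx [-0.979  0.203 -0.009] y [ 0.009  0.002 -1.   ] z [-0.203 -0.979 -0.003]
shift tool m [0.0022 0.0062 0.0024]
yaw 168.2 rotvec tool [ 0.0033  0.0019 -0.0086]
yaw 348.2 rotvec tool [-0.0134 -3.1396 -0.0053]
```

Request:
play_rows(
  series=[
    [0.002, 0.007, 0.002, 0.003, 0.002, -0.008, 0.0854],
    [0, 0, 0, 0, 0, 0, 0.0],
    [0, 0, 0, 0, 0, 0, 0.0],
    [0, 0, 0, 0, 0, 0, 0.0],
    [0, 0, 0, 0, 0, 0, 0.0],
    [0, 0, 0, 0, 0, 0, 0.0],
    [0, 0, 0, 0, 0, 0, 0.0],
    [0, 0, 0, 0, 0, 0, 0.0],
  ],
)

```text
clock: 7.15
position: [479.4, -84.0, 9.9]
ee_rot: [-0.073, -0.703, 0.703, 0.073]
contact_force: [1.0, 0.0, -0.4]
gripper_width: 27.4
```

```bash
python3 -c "
from blk import *
todo((479,-84,60),168.2)"
```

```text
clock 7.15 pos [479.4 -84.    9.9] w 27.4 F [ 1.   0.  -0.4] q6 -0.37
toolx [-0.979  0.205 -0.   ] y [ 0. -0. -1.] z [-0.205 -0.979  0.   ]
shift tool m [ 0.0004 -0.0501  0.0001]
yaw 168.2 rotvec tool [-0.0001 -0.0004 -0.    ]
yaw 348.2 rotvec tool [ 0.0000e+00  3.1412e+00 -1.0000e-04]
```

Request:
play_rows(
  series=[
    [0, 0, 0, 0, 0, 0, 0.0],
    [0, 0, 0, 0, 0, 0, 0.0],
    [0, -0.012, 0, 0, 0, 0, 0.0],
    [0, -0.012, 0, 0, 0, 0, 0.0],
    [0, -0.012, 0, 0, 0, 0, 0.0],
    [0, -0.006, 0, 0, 0, 0, 0.0],
    [0, 0, 0, 0, 0, 0, 0.0],
    [0, 0, 0, 0, 0, 0, 0.0],
  ],
)

```text
clock: 7.95
position: [476.9, -84.0, 50.8]
ee_rot: [-0.071, -0.703, 0.703, 0.075]
contact_force: [0.8, 1.0, -2.0]
gripper_width: 27.1
```

```bash
python3 -c "
from blk import *
todo((515.5,149.4,50),168.2)
im=get_image('wrist'); brass(im); save(im,'w8.png'); 
s=read_state(); print(s['wrist_torque'])
im=get_image('scene'); brass(im); cv2.imwrite('pics/s8.png',cv2.resize(im['color'][200:360,260:480],None,fx=3,fy=3)[...,::-1])"
```

```text
clock 7.95 pos [476.9 -84.   50.8] w 27.1 F [ 0.8  1.  -2. ] q6 -0.37
toolx [-0.978  0.206  0.006] y [-0.006  0.    -1.   ] z [-0.206 -0.978  0.001]
shift tool m [ 0.0104  0.0006 -0.2364]
yaw 168.2 rotvec tool [-0.001  -0.002   0.0059]
yaw 348.2 rotvec tool [-9.2000e-03  3.1396e+00 -1.6000e-03]
brass 2193 (54, 317, 64, 56) [616.3 -70.8  20. ]
brass 5446 (285, 267, 71, 99) [479.4 -61.9  20. ]
[ 0.02267449 -0.08798379 -0.0370223 ]
brass 182 (0, 423, 23, 31) [ 44.1 156.4  20. ]
brass 178 (8, 358, 47, 45) [115.5 212.4  20. ]
brass 194 (450, 335, 15, 20) [ 436.4 -288.2   20. ]
brass 407 (473, 275, 22, 29) [ 579.1 -299.    20. ]
brass 178 (332, 254, 18, 30) [526.5 -62.3  20. ]
brass 150 (359, 234, 13, 20) [616.6 -71.8  20. ]
brass 3281 (184, 212, 102, 66) [506.6 147.8  20. ]
brass 1302 (68, 209, 51, 34) [436.1 448.7  20. ]
brass 4156 (368, 128, 69, 97) [917.  -44.8  20. ]
```

View pics/s8.png

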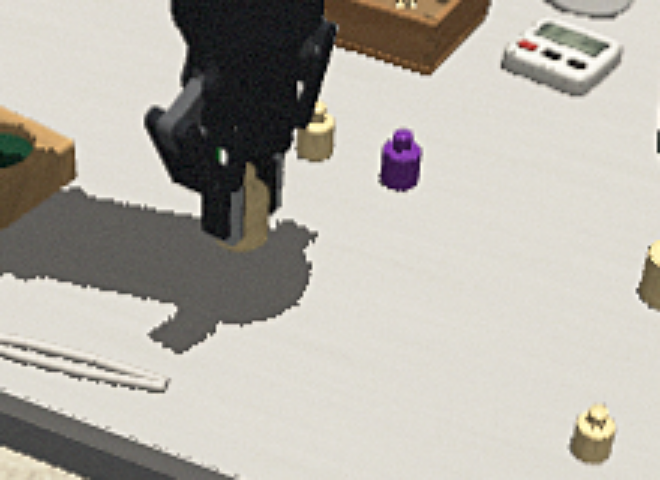

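The view shows weight 1 held clear of the bench. It reads about 2 N and a 27 mm opening, so it is weight_200. I'm carrying it to bore_200.

Request:
play_rows(
  series=[
    [0, -0.006, -0.02, 0, 0, 0, 0.0],
    [0.001, 0, -0.03, 0, 0, 0, 0.0],
    [0.001, 0, -0.035, 0, 0, 0, 0.0],
    [0.002, 0, -0.035, 0, 0, 0, 0.0],
    [0.002, 0, -0.035, 0, 0, 0, 0.0],
    [0.002, 0, -0.03, 0, 0, 0, 0.0],
    [0.001, 0, -0.02, 0, 0, 0, 0.0],
    [0, 0, 0, 0, 0, 0, 0.0],
  ],
)

```text
clock: 8.85
position: [509.6, 124.9, 51.1]
ee_rot: [-0.07, -0.702, 0.705, 0.08]
contact_force: [1.0, 0.4, -2.0]
gripper_width: 27.4
```

```bash
python3 -c "
from blk import *
todo((515.5,149.4,50),168.2)
im=get_image('wrist'); felts(im)
im=get_image('top'); felts(im)"
```

```text
clock 8.85 pos [509.6 124.9  51.1] w 27.4 F [ 1.   0.4 -2. ] q6 -0.75
toolx [-0.978  0.21   0.014] y [-0.015 -0.002 -1.   ] z [-0.21  -0.978  0.005]
shift tool m [-0.0006  0.001  -0.0251]
yaw 168.2 rotvec tool [-0.0054 -0.0057  0.0138]
yaw 348.2 rotvec tool [-0.0217  3.1358 -0.0085]
felt 581 [319.1 388.9] 16.6 47.1 [522.2 192.4  21. ]
felt 7084 [317.5 220.2] 92.5 97.6 [502.   94.7  21. ]
felt 3017 [113.8  42.9] 49.1 78.8 [576.5  -7.3  21. ]
felt 418 [243.5 249.7] 22.1 25.1 [504.9  92.8  21. ]
```

Request:
play_rows(
  series=[
    [0, 0, -0.012, -0.005, -0.005, 0.013, 0.0],
    [0, 0, -0.012, 0, 0, 0, 0.0],
    [0, 0, 0, 0, 0, 0, 0.0],
  ],
)

```text
clock: 9.25
position: [512.9, 145.1, 50.1]
ee_rot: [-0.074, -0.702, 0.704, 0.076]
contact_force: [0.3, 0.0, -2.4]
gripper_width: 27.3
```

```bash
python3 -c "
from blk import *
todo((515.5,149.2,31),168.2)"
```

```text
clock 9.25 pos [512.9 145.1  50.1] w 27.3 F [ 0.3  0.  -2.4] q6 -0.79
toolx [-0.978  0.211  0.004] y [-0.004 -0.002 -1.   ] z [-0.211 -0.978  0.003]
shift tool m [-0.0017  0.0191 -0.0046]
yaw 168.2 rotvec tool [-0.003  -0.0063  0.0036]
yaw 348.2 rotvec tool [-0.0057  3.1353 -0.0047]
```

Request:
play_rows(
  series=[
    [-0.002, 0, -0.005, 0, 0, 0, 0.0],
    [0, 0.006, 0, -0.003, -0.006, 0.004, 0.0],
    [0, 0.006, 0, 0, 0, 0, 0.0],
    [0, 0.004, 0, 0, 0, 0, 0.0],
  ],
)

```text
clock: 9.65
position: [516.3, 149.4, 33.3]
ee_rot: [0.073, 0.704, -0.703, -0.073]
contact_force: [0.0, 0.4, -2.1]
gripper_width: 27.3
```

```bash
python3 -c "
from blk import *
todo((515.5,149.2,31),168.2)"
```

```text
clock 9.65 pos [516.3 149.4  33.3] w 27.3 F [ 0.   0.4 -2.1] q6 -0.79
toolx [-0.979  0.205 -0.001] y [ 0.001  0.001 -1.   ] z [-0.205 -0.979 -0.001]
shift tool m [0.0007 0.0023 0.0003]
yaw 168.2 rotvec tool [ 0.0007 -0.0009 -0.0011]
yaw 348.2 rotvec tool [1.7000e-03 3.1407e+00 1.2000e-03]
```

Request:
play_rows(
  series=[
    [0.001, 0.002, 0, 0, 0, 0, 0.0],
    [0, 0, 0, 0, 0, 0, 0.0],
  ],
)

```text
clock: 9.85
position: [515.2, 149.1, 30.8]
ee_rot: [-0.073, -0.703, 0.703, 0.073]
contact_force: [-1.9, 1.4, 4.0]
gripper_width: 27.1
```

Request:
play_rows(
  series=[
    [0, 0, 0, 0, 0, 0, 0.065],
    [0, 0, 0, 0, 0, 0, 0.065],
    [0, 0, 0, 0, 0, 0, 0.065],
    [0, 0, 0, 0, 0, 0, 0.065],
    [0, -0.02, 0, 0, 0, 0, 0.065],
    [0, -0.03, 0, 0, 0, 0, 0.0854],
    [0, -0.03, 0, 0, 0, 0, 0.0854],
    [0, -0.02, 0, 0, 0, 0, 0.0854],
  ],
)

```text
clock: 10.65
position: [513.5, 148.0, 131.3]
ee_rot: [-0.071, -0.702, 0.705, 0.075]
contact_force: [0.6, 0.5, -0.2]
gripper_width: 85.7
```

```bash
python3 -c "
from blk import *
todo((581,-303,135),168.2)
im=get_image('wrist'); felts(im); brass(im)
im=get_image('scene'); cv2.imwrite('pics/s9.png',cv2.resize(im['color'][180:340,130:350],None,fx=3,fy=3)[...,::-1])"
```

```text
clock 10.65 pos [513.5 148.  131.3] w 85.7 F [ 0.6  0.5 -0.2] q6 -0.79
toolx [-0.979  0.206  0.005] y [-0.006 -0.004 -1.   ] z [-0.206 -0.979  0.005]
shift tool m [-0.1589 -0.0022  0.4274]
yaw 168.2 rotvec tool [-0.0052 -0.0016  0.0047]
yaw 348.2 rotvec tool [-0.0073  3.14   -0.0082]
felt 537 [317.3 350.5] 22.6 30.4 [532.5 238.8  21. ]
felt 938 [317.4 302.7] 31.4 38.1 [523.5 197.1  21. ]
felt 3668 [317.  167.3] 68.0 68.7 [502.2  95.2  21. ]
felt 1280 [176.1  40.5] 33.6 49.0 [577.1  -7.2  21. ]
brass 24733 (264, 113, 106, 268) [514.8 152.5  20. ]
```

View pics/s9.png

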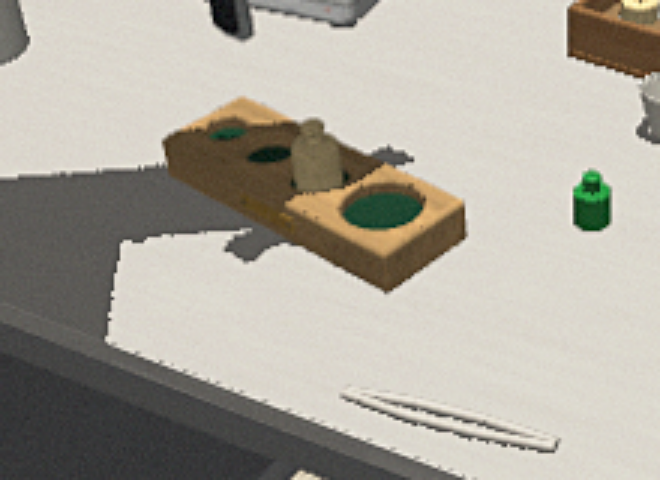

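weight_200 now stands upright in the second bore. Next is weight_100, at about (620,-71).

Request:
play_rows(
  series=[
    [-0.025, 0, 0.032, 0, 0, 0, 0.0854],
    [-0.025, 0, 0.032, 0, 0, 0, 0.0854],
    [-0.025, 0, 0.032, 0, 0, 0, 0.0854],
    [-0.025, 0.003, 0.032, 0, 0, 0, 0.0854],
    [-0.025, 0.003, 0.032, 0, 0, 0, 0.0854],
    [-0.022, 0.003, 0.03, 0, 0, 0, 0.0854],
    [0, 0, 0, 0, 0, 0, 0.0854],
  ],
)

```text
clock: 11.45
position: [621.7, -73.3, 118.1]
ee_rot: [-0.069, -0.703, 0.704, 0.074]
contact_force: [-0.8, 0.3, 0.8]
gripper_width: 85.2
```

```bash
python3 -c "
from blk import *
im=get_image('wrist'); brass(im)
todo((620,-71,60),168.2)"
```

```text
brass 960 (496, 431, 39, 49) [485.4 157.1  20. ]
brass 1446 (98, 423, 48, 47) [830.1  73.9  20. ]
brass 122 (0, 280, 15, 41) [872.  -78.2  20. ]
brass 404 (7, 276, 23, 41) [860.6 -79.6  20. ]
brass 8962 (23, 243, 127, 119) [805.3 -64.2  20. ]
brass 974 (304, 229, 34, 39) [619.5 -70.3  20. ]
clock 11.5 pos [620.8 -71.8 118.1] w 85.5 F [-0.5  1.   1.1] q6 -0.34
toolx [-0.98   0.2    0.007] y [-0.007  0.    -1.   ] z [-0.2   -0.98   0.001]
shift tool m [ 0.0006  0.0581 -0.0007]
yaw 168.2 rotvec tool [-0.0014  0.0048  0.007 ]
yaw 348.2 rotvec tool [ 1.0900e-02 -3.1368e+00  2.1000e-03]
```

Request:
play_rows(
  series=[
    [0, 0.025, 0, 0, 0.005, 0.007, 0.0854],
    [0, 0.025, 0, 0, 0, 0, 0.0854],
    [0, 0.025, 0, 0, 0, 0, 0.0854],
    [0, 0.015, 0, 0, 0, 0, 0.0854],
    [0, 0, 0, 0, 0, 0, 0.0854],
  ],
)

```text
clock: 12.0
position: [617.8, -67.8, 23.6]
ee_rot: [-0.071, -0.703, 0.704, 0.073]
contact_force: [0.5, -0.5, -0.3]
gripper_width: 85.3
```

```bash
python3 -c "
from blk import *
im=get_image('wrist'); brass(im)
todo((620.5,-71,10.5),168.2)"
```

```text
brass 1460 (0, 298, 29, 102) [773.8 -70.3  20. ]
brass 2643 (285, 261, 53, 65) [619.3 -71.1  20. ]
clock 12.05 pos [618.5 -67.7  24.7] w 85.2 F [-0.1  0.2 -0.1] q6 -0.35
toolx [-0.979  0.202  0.001] y [-0.001 -0.    -1.   ] z [-0.202 -0.979  0.001]
shift tool m [-0.0026  0.0142  0.0028]
yaw 168.2 rotvec tool [-0.0006  0.0024  0.0007]
yaw 348.2 rotvec tool [ 1.0000e-03 -3.1392e+00  9.0000e-04]
```

Request:
play_rows(
  series=[
    [-0.002, 0.003, 0.003, 0, 0, 0, 0.0854],
    [0, 0.009, 0, 0, 0, 0, 0.0854],
    [0, 0.001, 0, 0, 0, 0, 0.0854],
  ],
)

```text
clock: 12.35
position: [621.5, -69.7, 13.6]
ee_rot: [0.072, 0.704, -0.703, -0.07]
contact_force: [-0.7, 0.4, -0.5]
gripper_width: 85.6
```

```bash
python3 -c "
from blk import *
todo((620.5,-71,10),168.2)"
```

```text
clock 12.35 pos [621.5 -69.7  13.6] w 85.6 F [-0.7  0.4 -0.5] q6 -0.35
toolx [-0.98   0.2   -0.004] y [ 0.004  0.    -1.   ] z [-0.2   -0.98  -0.001]
shift tool m [0.0007 0.0036 0.0015]
yaw 168.2 rotvec tool [ 0.0008  0.0047 -0.0039]
yaw 348.2 rotvec tool [-6.2000e-03 -3.1369e+00 -1.3000e-03]
```

Request:
play_rows(
  series=[
    [0, 0.0035, 0.001, 0, 0.004, -0.004, 0.0854],
    [0, 0, 0, 0, 0, 0, 0.0],
    [0, 0, 0, 0, 0, 0, 0.0],
    [0, 0, 0, 0, 0, 0, 0.0],
    [0, 0, 0, 0, 0, 0, 0.0],
    [0, 0, 0, 0, 0, 0, 0.0],
    [0, 0, 0, 0, 0, 0, 0.0],
    [0, 0, 0, 0, 0, 0, 0.0],
    [0, 0, 0, 0, 0, 0, 0.0],
    [0, 0, 0, 0, 0, 0, 0.0],
  ],
)

```text
clock: 13.35
position: [622.3, -71.0, 11.5]
ee_rot: [0.074, 0.704, -0.703, -0.072]
contact_force: [0.2, 0.1, 0.1]
gripper_width: 20.5
```

Request:
play_rows(
  series=[
    [0, -0.012, 0, 0, 0, 0, 0.0],
    [0, -0.012, 0, 0, 0, 0, 0.0],
    [0, -0.012, 0, 0, 0, 0, 0.0],
    [0, -0.008, 0, 0, 0, 0, 0.0],
    [0, 0, 0, 0, 0, 0, 0.0],
  ],
)

```text
clock: 13.85
position: [622.5, -71.0, 60.2]
ee_rot: [0.074, 0.704, -0.703, -0.071]
contact_force: [0.3, 0.4, -1.2]
gripper_width: 20.5
```

```bash
python3 -c "
from blk import *
todo((525,195.8,53),168.2)"
```

```text
clock 13.85 pos [622.5 -71.   60.2] w 20.5 F [ 0.3  0.4 -1.2] q6 -0.35
toolx [-0.979  0.204 -0.004] y [ 0.004  0.001 -1.   ] z [-0.204 -0.979 -0.002]
shift tool m [ 0.15    0.0071 -0.2412]
yaw 168.2 rotvec tool [ 0.002   0.0001 -0.0039]
yaw 348.2 rotvec tool [-0.0061 -3.1415 -0.0032]
```

Request:
play_rows(
  series=[
    [0.003, 0, -0.02, 0, 0, 0, 0.0],
    [0.005, 0, -0.033, 0, 0, 0, 0.0],
    [0.005, 0, -0.036, 0, 0, 0, 0.0],
    [0.005, 0, -0.036, 0, 0, 0, 0.0],
    [0.005, 0, -0.036, 0, 0, 0, 0.0],
    [0.005, 0, -0.036, 0, 0, 0, 0.0],
    [0.005, 0, -0.03, 0, 0, 0, 0.0],
    [0.005, 0, -0.02, 0, 0, 0, 0.0],
    [0, 0, 0, 0, 0, 0, 0.0],
  ],
)

```text
clock: 14.75
position: [636.1, 187.0, 61.2]
ee_rot: [0.076, 0.704, -0.702, -0.073]
contact_force: [-0.1, -0.6, -0.9]
gripper_width: 20.4
```

```bash
python3 -c "
from blk import *
todo((525,195.8,53),168.2)"
```

```text
clock 14.75 pos [636.1 187.   61.2] w 20.4 F [-0.1 -0.6 -0.9] q6 -0.74
toolx [-0.978  0.209 -0.004] y [ 0.005  0.002 -1.   ] z [-0.209 -0.978 -0.003]
shift tool m [0.1106 0.0077 0.0146]
yaw 168.2 rotvec tool [ 0.0032 -0.0045 -0.0042]
yaw 348.2 rotvec tool [0.0066 3.1371 0.0051]
```

Request:
play_rows(
  series=[
    [0.02, 0, 0.003, 0.003, -0.004, -0.004, 0.0],
    [0.03, 0, 0.003, 0, 0, 0, 0.0],
    [0.03, 0.003, 0.003, 0, 0, 0, 0.0],
    [0.02, 0.003, 0.002, 0, 0, 0, 0.0],
    [0.008, 0.002, 0, 0, 0, 0, 0.0],
    [0, 0, 0, 0, 0, 0, 0.0],
  ],
)

```text
clock: 15.35
position: [524.3, 195.7, 51.8]
ee_rot: [-0.073, -0.703, 0.704, 0.074]
contact_force: [0.2, 0.1, -0.7]
gripper_width: 21.0
```

```bash
python3 -c "
from blk import *
todo((525,195.8,31.5),168.2)"
```

```text
clock 15.35 pos [524.3 195.7  51.8] w 21.0 F [ 0.2  0.1 -0.7] q6 -0.86
toolx [-0.978  0.207  0.001] y [-0.002 -0.001 -1.   ] z [-0.207 -0.978  0.002]
shift tool m [-0.0007  0.0203 -0.0003]
yaw 168.2 rotvec tool [-0.0016 -0.0028  0.0014]
yaw 348.2 rotvec tool [-2.1000e-03  3.1388e+00 -2.4000e-03]
```

Request:
play_rows(
  series=[
    [-0.001, 0.006, 0, 0, -0.002, 0.001, 0.0],
    [0, 0.006, 0, 0, 0, 0, 0.0],
    [0, 0.004, 0, 0, 0, 0, 0.0],
    [0, 0, 0, 0, 0, 0, 0.0],
  ],
)

```text
clock: 15.75
position: [528.8, 195.2, 34.5]
ee_rot: [-0.074, -0.703, 0.703, 0.073]
contact_force: [0.8, -0.3, -0.8]
gripper_width: 21.2
```

```bash
python3 -c "
from blk import *
todo((525,195.8,31.5),168.2)"
```

```text
clock 15.75 pos [528.8 195.2  34.5] w 21.2 F [ 0.8 -0.3 -0.8] q6 -0.85
toolx [-0.978  0.207 -0.002] y [ 0.002 -0.    -1.   ] z [-0.207 -0.978  0.   ]
shift tool m [0.0038 0.003  0.0002]
yaw 168.2 rotvec tool [-0.0001 -0.0026 -0.0019]
yaw 348.2 rotvec tool [ 3.000e-03  3.139e+00 -1.000e-04]
```

Request:
play_rows(
  series=[
    [0.004, 0, 0, 0, -0.002, -0.002, 0.0],
    [0, 0.0015, 0, 0, 0, 0, 0.0],
    [0, 0, 0, 0, 0, 0, 0.0],
  ],
)

```text
clock: 16.05
position: [525.3, 196.0, 32.5]
ee_rot: [-0.073, -0.703, 0.703, 0.073]
contact_force: [-0.3, 1.1, -0.9]
gripper_width: 20.6
```

Request:
play_rows(
  series=[
    [0, 0.0015, 0, 0, 0, 0, 0.0],
    [0, 0, 0, 0, 0, 0, 0.0],
  ],
)

```text
clock: 16.25
position: [525.7, 196.3, 32.9]
ee_rot: [0.073, 0.703, -0.703, -0.072]
contact_force: [-0.4, -0.3, -1.3]
gripper_width: 20.7
```

Request:
play_rows(
  series=[
    [0, 0.002, 0, 0, 0, 0, 0.0],
    [0, 0, 0, 0, 0, 0, 0.0],
  ],
)

```text
clock: 16.45
position: [526.3, 196.9, 32.8]
ee_rot: [0.073, 0.704, -0.703, -0.071]
contact_force: [0.3, 0.2, -0.8]
gripper_width: 20.8
```

Request:
play_rows(
  series=[
    [0, 0.003, 0, 0, 0, 0, 0.0],
  ],
)

```text
clock: 16.55
position: [526.8, 197.2, 32.2]
ee_rot: [0.073, 0.704, -0.703, -0.07]
contact_force: [-9.8, 0.1, 31.8]
gripper_width: 20.9
```

```bash
python3 -c "
from blk import *
todo((525,195.8,31.5),168.2)"
```

```text
clock 16.55 pos [526.8 197.2  32.2] w 20.9 F [-9.8  0.1 31.8] q6 -0.85
toolx [-0.979  0.202 -0.004] y [ 0.004  0.001 -1.   ] z [-0.202 -0.979 -0.001]
shift tool m [0.0015 0.0007 0.0017]
yaw 168.2 rotvec tool [ 0.0013  0.0027 -0.0038]
yaw 348.2 rotvec tool [-6.0000e-03 -3.1389e+00 -2.1000e-03]
```

Firm contact with the felt. I'm releasing and rising.

Request:
play_rows(
  series=[
    [0, -0.001, 0, 0, 0, 0, 0.0],
    [0, 0, 0, 0, 0, 0, 0.06],
    [0, 0, 0, 0, 0, 0, 0.06],
    [0, 0, 0, 0, 0, 0, 0.06],
    [0, 0, 0, 0, 0, 0, 0.06],
    [0, -0.02, 0, 0, 0, 0, 0.06],
    [0, -0.03, 0, 0, 0, 0, 0.0854],
    [0, -0.03, 0, 0, 0, 0, 0.0854],
    [0, -0.03, 0, 0, 0, 0, 0.0854],
  ],
)

```text
clock: 17.45
position: [523.4, 195.0, 139.2]
ee_rot: [-0.07, -0.7, 0.706, 0.075]
contact_force: [0.2, 0.1, 0.0]
gripper_width: 85.2
```

```bash
python3 -c "
from blk import *
todo((443,-289.5,135),168.2)
im=get_image('wrist'); felts(im)"
```

```text
clock 17.45 pos [523.4 195.  139.2] w 85.2 F [0.2 0.1 0. ] q6 -0.85
toolx [-0.979  0.203  0.007] y [-0.009 -0.008 -1.   ] z [-0.203 -0.979  0.009]
shift tool m [-0.0198  0.0085  0.4906]
yaw 168.2 rotvec tool [-0.0091  0.0013  0.0068]
yaw 348.2 rotvec tool [ 0.0107 -3.1402  0.0143]
felt 625 [317.  291.6] 25.9 30.8 [532.  237.7  21. ]
felt 288 [315.9 243.1] 36.9 39.9 [524.6 198.2  21. ]
felt 192 [317.5 182. ] 50.7 55.8 [513.8 152.7  21. ]
felt 3792 [316.8  97.8] 68.4 70.6 [502.2  94.8  21. ]
```

Next is weight_50, at about (442,-289).

Request:
play_rows(
  series=[
    [-0.002, 0, 0.045, 0, 0, 0, 0.0854],
    [-0.002, 0, 0.047, 0, 0, 0, 0.0854],
    [-0.002, 0, 0.047, 0, 0, 0, 0.0854],
    [-0.002, 0, 0.047, 0, 0, 0, 0.0854],
    [-0.002, 0, 0.047, 0, 0, 0, 0.0854],
    [-0.002, 0, 0.047, 0, 0, 0, 0.0854],
    [-0.002, 0, 0.047, 0, 0, 0, 0.0854],
    [-0.002, 0, 0.047, 0, 0, 0, 0.0854],
    [-0.002, 0, 0.047, 0, 0, 0, 0.0854],
    [-0.002, 0, 0.045, 0, 0, 0, 0.0854],
  ],
)

```text
clock: 18.5
position: [454.7, -274.4, 145.2]
ee_rot: [0.071, 0.705, -0.703, -0.063]
contact_force: [0.7, -0.4, 0.1]
gripper_width: 85.4
```

```bash
python3 -c "
from blk import *
todo((443,-289.5,60),168.2)
im=get_image('wrist'); brass(im,12)"
```

```text
clock 18.5 pos [ 454.7 -274.4  145.2] w 85.4 F [ 0.7 -0.4  0.1] q6 0.05
toolx [-0.982  0.189 -0.011] y [ 0.011  0.001 -1.   ] z [-0.189 -0.982 -0.003]
shift tool m [0.0095 0.085  0.0174]
yaw 168.2 rotvec tool [ 0.0035  0.0158 -0.0108]
yaw 348.2 rotvec tool [-0.0169 -3.1257 -0.0055]
brass 1508 (141, 212, 49, 43) [ 580.2 -297.7   12. ]
brass 459 (319, 201, 24, 26) [ 443.2 -288.    12. ]
```

Request:
play_rows(
  series=[
    [0.005, 0.025, 0.008, 0.003, 0.015, -0.01, 0.0854],
    [0.005, 0.025, 0.007, 0, 0, 0, 0.0854],
    [0, 0.025, 0, 0, 0, 0, 0.0854],
    [0, 0.025, 0, 0, 0, 0, 0.0854],
    [0, 0.013, 0, 0, 0, 0, 0.0854],
    [0, 0, 0, 0, 0, 0, 0.0854],
  ],
)

```text
clock: 19.15
position: [439.7, -298.1, 26.7]
ee_rot: [-0.079, -0.702, 0.704, 0.077]
contact_force: [1.1, 0.5, -1.3]
gripper_width: 85.5
```

```bash
python3 -c "
from blk import *
todo((443.5,-289,9),168.2)
im=get_image('wrist'); brass(im,12)"
```

```text
clock 19.15 pos [ 439.7 -298.1   26.7] w 85.5 F [ 1.1  0.5 -1.3] q6 0.07
toolx [-0.976  0.219 -0.002] y [ 0.002 -0.002 -1.   ] z [-0.219 -0.976  0.002]
shift tool m [-0.0017  0.0177 -0.0097]
yaw 168.2 rotvec tool [-0.0018 -0.0152 -0.0023]
yaw 348.2 rotvec tool [ 3.6000e-03  3.1264e+00 -2.9000e-03]
brass 3796 (2, 306, 100, 83) [ 586.2 -295.5   12. ]
brass 1544 (295, 285, 39, 51) [ 443.1 -287.8   12. ]
```

Request:
play_rows(
  series=[
    [-0.002, 0.003, -0.01, 0, -0.013, 0, 0.0854],
    [0, 0.008, 0, 0, 0, 0, 0.0854],
    [0, 0.002, 0, 0, 0, 0, 0.0854],
  ],
)

```text
clock: 19.5
position: [446.8, -288.5, 16.0]
ee_rot: [-0.076, -0.702, 0.705, 0.07]
contact_force: [-0.0, 0.6, -0.3]
gripper_width: 85.5
```

```bash
python3 -c "
from blk import *
todo((443.5,-288.5,9),168.2)"
```

```text
clock 19.5 pos [ 446.8 -288.5   16. ] w 85.5 F [-0.   0.6 -0.3] q6 0.06
toolx [-0.979  0.204 -0.009] y [ 0.008 -0.004 -1.   ] z [-0.204 -0.979  0.003]
shift tool m [0.0033 0.0069 0.0007]
yaw 168.2 rotvec tool [-0.0027  0.0002 -0.0088]
yaw 348.2 rotvec tool [-0.0139 -3.1414  0.0043]
```

Request:
play_rows(
  series=[
    [0.003, 0.007, 0, -0.003, 0, -0.009, 0.0854],
    [0, 0, 0, 0, 0, 0, 0.0854],
  ],
)

```text
clock: 19.7
position: [444.2, -287.6, 8.9]
ee_rot: [0.072, 0.704, -0.703, -0.072]
contact_force: [-0.2, -0.2, 1.0]
gripper_width: 85.3
```

```bash
python3 -c "
from blk import *
todo((443.5,-288.5,9),168.2)"
```

```text
clock 19.7 pos [ 444.2 -287.6    8.9] w 85.3 F [-0.2 -0.2  1. ] q6 0.06
toolx [-0.979  0.204 -0.   ] y [ 0.  0. -1.] z [-0.204 -0.979 -0.   ]
shift tool m [ 0.0005 -0.0001  0.0011]
yaw 168.2 rotvec tool [ 0.0005  0.0009 -0.0003]
yaw 348.2 rotvec tool [-4.0000e-04 -3.1406e+00 -7.0000e-04]
```

Request:
play_rows(
  series=[
    [0, 0, 0.001, 0, 0, 0, 0.0],
    [0, 0, 0, 0, 0, 0, 0.0],
    [0, 0, 0, 0, 0, 0, 0.0],
    [0, 0, 0, 0, 0, 0, 0.0],
    [0, 0, 0, 0, 0, 0, 0.0],
    [0, 0, 0, 0, 0, 0, 0.0],
    [0, 0, 0, 0, 0, 0, 0.0],
    [0, 0, 0, 0, 0, 0, 0.0],
    [0, 0, 0, 0, 0, 0, 0.0],
    [0, 0, 0, 0, 0, 0, 0.0],
  ],
)

```text
clock: 20.7
position: [444.3, -289.2, 9.7]
ee_rot: [-0.073, -0.703, 0.703, 0.072]
contact_force: [-0.7, -0.0, 0.9]
gripper_width: 15.6
```

```bash
python3 -c "
from blk import *
todo((443.5,-288.5,9),168.2)"
```

```text
clock 20.7 pos [ 444.3 -289.2    9.7] w 15.6 F [-0.7 -0.   0.9] q6 0.07
toolx [-0.979  0.204 -0.002] y [ 0.002 -0.    -1.   ] z [-0.204 -0.979 -0.   ]
shift tool m [ 0.001   0.0007 -0.0005]
yaw 168.2 rotvec tool [ 0.0001  0.0007 -0.0018]
yaw 348.2 rotvec tool [-2.9000e-03 -3.1409e+00 -2.0000e-04]
```

Request:
play_rows(
  series=[
    [0, -0.012, 0, 0, 0, 0, 0.0],
    [0, -0.012, 0, 0, 0, 0, 0.0],
    [0, -0.012, 0, 0, 0, 0, 0.0],
    [0, -0.006, 0, 0, 0, 0, 0.0],
    [-0.015, 0, -0.02, 0, 0, 0, 0.0],
    [-0.015, 0, -0.035, 0, 0, 0, 0.0],
    [-0.015, 0, -0.04, 0, 0, 0, 0.0],
    [-0.015, 0, -0.04, 0, 0, 0, 0.0],
    [-0.01, 0, -0.04, 0, 0, 0, 0.0],
    [0, 0, -0.04, 0, 0, 0, 0.0],
  ],
)

```text
clock: 21.7
position: [561.7, -91.0, 61.4]
ee_rot: [-0.08, -0.703, 0.703, 0.073]
contact_force: [-0.2, -0.5, -1.0]
gripper_width: 15.5
```

```bash
python3 -c "
from blk import *
todo((533.5,236.9,51),168.2)"
```

```text
clock 21.7 pos [561.7 -91.   61.4] w 15.5 F [-0.2 -0.5 -1. ] q6 -0.34
toolx [-0.977  0.214 -0.01 ] y [ 0.01  -0.001 -1.   ] z [-0.214 -0.977 -0.001]
shift tool m [ 0.0978  0.0097 -0.3143]
yaw 168.2 rotvec tool [ 0.001  -0.0097 -0.0099]
yaw 348.2 rotvec tool [1.5500e-02 3.1318e+00 1.6000e-03]
```

Request:
play_rows(
  series=[
    [0, 0.002, -0.035, 0, -0.009, -0.009, 0.0],
    [0, 0, -0.038, 0, 0, 0, 0.0],
    [0, 0, -0.038, 0, 0, 0, 0.0],
    [0, 0, -0.038, 0, 0, 0, 0.0],
    [0, 0, -0.038, 0, 0, 0, 0.0],
    [0, 0, -0.038, 0, 0, 0, 0.0],
    [0, 0, -0.038, 0, 0, 0, 0.0],
    [0, 0, -0.03, 0, 0, 0, 0.0],
    [0, 0, 0, 0, 0, 0, 0.0],
  ],
)

```text
clock: 22.6
position: [624.8, 214.2, 66.4]
ee_rot: [0.073, 0.705, -0.702, -0.068]
contact_force: [0.2, 0.2, -0.8]
gripper_width: 15.8
```

```bash
python3 -c "
from blk import *
todo((533.5,236.9,51),168.2)"
```

```text
clock 22.6 pos [624.8 214.2  66.4] w 15.8 F [ 0.2  0.2 -0.8] q6 -0.78
toolx [-0.98   0.198 -0.007] y [ 0.008  0.004 -1.   ] z [-0.198 -0.98  -0.006]
shift tool m [ 0.0941  0.0148 -0.0041]
yaw 168.2 rotvec tool [ 0.0058  0.0064 -0.0072]
yaw 348.2 rotvec tool [-0.0113 -3.1352 -0.0091]
```

Request:
play_rows(
  series=[
    [0.015, 0.004, -0.001, 0.005, 0.006, -0.007, 0.0],
    [0.025, 0.004, -0.001, 0, 0, 0, 0.0],
    [0.025, 0.003, -0.001, 0, 0, 0, 0.0],
    [0.02, 0.002, -0.001, 0, 0, 0, 0.0],
    [0.008, 0.002, 0, 0, 0, 0, 0.0],
    [0, 0, 0, 0, 0, 0, 0.0],
  ],
)

```text
clock: 23.2
position: [525.7, 233.0, 50.6]
ee_rot: [-0.073, -0.702, 0.704, 0.077]
contact_force: [0.4, 0.2, -0.8]
gripper_width: 15.7
```

```bash
python3 -c "
from blk import *
todo((533.5,236.9,31),168.2)"
```

```text
clock 23.2 pos [525.7 233.   50.6] w 15.7 F [ 0.4  0.2 -0.8] q6 -0.91
toolx [-0.978  0.211  0.005] y [-0.006 -0.002 -1.   ] z [-0.211 -0.978  0.003]
shift tool m [-0.0069  0.0196 -0.0056]
yaw 168.2 rotvec tool [-0.003  -0.0062  0.0052]
yaw 348.2 rotvec tool [-0.0081  3.1354 -0.0047]
```

Request:
play_rows(
  series=[
    [-0.007, 0, -0.006, -0.003, -0.006, 0.005, 0.0],
    [0, 0.006, 0, 0, 0, 0, 0.0],
    [0, 0.005, 0, 0, 0, 0, 0.0],
    [0, 0, 0, 0, 0, 0, 0.0],
  ],
)

```text
clock: 23.6
position: [537.0, 236.8, 39.2]
ee_rot: [0.074, 0.704, -0.703, -0.073]
contact_force: [0.6, 0.2, -0.3]
gripper_width: 15.8
```

```bash
python3 -c "
from blk import *
todo((533.5,236.9,31),168.2)"
```

```text
clock 23.6 pos [537.  236.8  39.2] w 15.8 F [ 0.6  0.2 -0.3] q6 -0.9
toolx [-0.978  0.207 -0.002] y [ 0.003  0.001 -1.   ] z [-0.207 -0.978 -0.002]
shift tool m [0.0035 0.0082 0.0007]
yaw 168.2 rotvec tool [ 0.0018 -0.0023 -0.0022]
yaw 348.2 rotvec tool [3.5000e-03 3.1393e+00 2.9000e-03]
```

Request:
play_rows(
  series=[
    [0.004, 0, 0, 0.002, -0.002, -0.002, 0.0],
    [0.001, 0.005, 0, 0, 0, 0, 0.0],
    [0, 0.002, 0, 0, 0, 0, 0.0],
  ],
)

```text
clock: 23.9
position: [532.3, 237.5, 31.2]
ee_rot: [-0.073, -0.703, 0.704, 0.073]
contact_force: [0.3, -0.8, -0.5]
gripper_width: 15.8
```

```bash
python3 -c "
from blk import *
todo((533.5,236.9,31),168.2)"
```

```text
clock 23.9 pos [532.3 237.5  31.2] w 15.8 F [ 0.3 -0.8 -0.5] q6 -0.91
toolx [-0.979  0.206  0.   ] y [-0.    -0.001 -1.   ] z [-0.206 -0.979  0.001]
shift tool m [-0.0013  0.0002  0.0004]
yaw 168.2 rotvec tool [-0.0008 -0.0013  0.0003]
yaw 348.2 rotvec tool [-5.0000e-04  3.1403e+00 -1.3000e-03]
```

Request:
play_rows(
  series=[
    [-0.001, 0.0015, 0, 0, 0, 0, 0.0],
  ],
)

```text
clock: 24.0
position: [532.7, 237.4, 30.5]
ee_rot: [-0.072, -0.703, 0.704, 0.073]
contact_force: [-8.5, 1.7, 18.7]
gripper_width: 15.9
```

Contact made. I'm releasing and rising.

Request:
play_rows(
  series=[
    [0, -0.0005, 0, 0, 0, 0, 0.0],
    [0, 0, 0, 0, 0, 0, 0.06],
    [0, 0, 0, 0, 0, 0, 0.06],
    [0, 0, 0, 0, 0, 0, 0.06],
    [0, 0, 0, 0, 0, 0, 0.06],
    [0, -0.02, 0, 0, 0, 0, 0.06],
    [0, -0.03, 0, 0, 0, 0, 0.0854],
    [0, -0.03, 0, 0, 0, 0, 0.0854],
    [0, -0.03, 0, 0, 0, 0, 0.0854],
  ],
)

```text
clock: 24.9
position: [530.3, 235.6, 138.6]
ee_rot: [-0.069, -0.7, 0.707, 0.077]
contact_force: [0.2, 0.6, 0.4]
gripper_width: 85.2
```

```bash
python3 -c "
from blk import *
todo((580,-301,135),168.2)"
```

```text
clock 24.9 pos [530.3 235.6 138.6] w 85.2 F [0.2 0.6 0.4] q6 -0.9
toolx [-0.979  0.206  0.01 ] y [-0.012 -0.009 -1.   ] z [-0.206 -0.979  0.011]
shift tool m [-0.1591  0.008   0.5148]
yaw 168.2 rotvec tool [-0.0115 -0.0012  0.0098]
yaw 348.2 rotvec tool [-0.0154  3.1403 -0.018 ]
```

Request:
play_rows(
  series=[
    [-0.014, 0, 0.045, -0.01, 0, 0.009, 0.0854],
    [-0.014, 0, 0.046, 0, 0, 0, 0.0854],
    [-0.014, 0, 0.046, 0, 0, 0, 0.0854],
    [-0.014, 0, 0.046, 0, 0, 0, 0.0854],
    [-0.014, 0, 0.046, 0, 0, 0, 0.0854],
    [-0.014, 0, 0.046, 0, 0, 0, 0.0854],
    [-0.014, 0, 0.046, 0, 0, 0, 0.0854],
    [-0.014, 0, 0.046, 0, 0, 0, 0.0854],
    [-0.014, 0, 0.046, 0, 0, 0, 0.0854],
    [-0.014, 0, 0.046, 0, 0, 0, 0.0854],
  ],
)

```text
clock: 25.9
position: [581.3, -251.3, 144.3]
ee_rot: [0.073, 0.707, -0.701, -0.063]
contact_force: [2.4, 0.4, 0.3]
gripper_width: 85.4
```

```bash
python3 -c "
from blk import *
todo((580,-301,60),168.2)
im=get_image('wrist'); brass(im); save(im,'w10.png')"
```

```text
clock 25.9 pos [ 581.3 -251.3  144.3] w 85.4 F [2.4 0.4 0.3] q6 -0.03
toolx [-0.981  0.192 -0.014] y [ 0.016  0.007 -1.   ] z [-0.191 -0.981 -0.01 ]
shift tool m [-0.0071  0.0839  0.0498]
yaw 168.2 rotvec tool [ 0.0097  0.0132 -0.0143]
yaw 348.2 rotvec tool [-0.0224 -3.1282 -0.0151]
brass 1288 (104, 431, 44, 49) [821.5 -60.2  20. ]
brass 1276 (294, 153, 41, 41) [ 576.6 -298.6   20. ]
```

Request:
play_rows(
  series=[
    [-0.004, 0, 0.025, 0.009, 0.013, -0.014, 0.0854],
    [-0.003, 0.02, 0.02, 0, 0, 0, 0.0854],
    [0, 0.025, 0.002, 0, 0, 0, 0.0854],
    [0, 0.025, 0, 0, 0, 0, 0.0854],
    [0, 0.025, 0, 0, 0, 0, 0.0854],
    [0, 0.01, 0, 0, 0, 0, 0.0854],
    [0, 0, 0, 0, 0, 0, 0.0854],
  ],
)

```text
clock: 26.65
position: [578.0, -314.3, 34.6]
ee_rot: [-0.079, -0.702, 0.704, 0.077]
contact_force: [0.8, 1.3, -0.2]
gripper_width: 85.4
```

```bash
python3 -c "
from blk import *
todo((578.5,-300,10),168.2)
im=get_image('wrist'); brass(im); save(im,'w11.png')"
```

```text
clock 26.65 pos [ 578.  -314.3   34.6] w 85.4 F [ 0.8  1.3 -0.2] q6 0.03
toolx [-0.976  0.22  -0.003] y [ 0.002 -0.003 -1.   ] z [-0.22  -0.976  0.003]
shift tool m [ 0.0027  0.0245 -0.0141]
yaw 168.2 rotvec tool [-0.0029 -0.0154 -0.0026]
yaw 348.2 rotvec tool [ 0.0041  3.1261 -0.0046]
brass 3928 (295, 277, 64, 82) [ 576.2 -298.7   20. ]
```

View pics/w11.png

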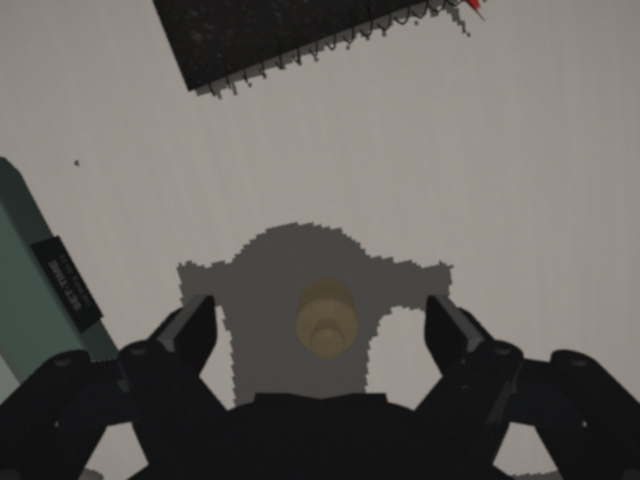

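The weight stands at (327,318) between the open fingers, and the tester is clear on the left. I'll centre on it and descend.

Request:
play_rows(
  series=[
    [0.002, 0, -0.015, -0.003, -0.015, -0.002, 0.0854],
    [0, 0.01, 0, 0, 0, 0, 0.0854],
    [0, 0.008, 0, 0, 0, 0, 0.0854],
    [0, 0, 0, 0, 0, 0, 0.0854],
  ],
)

```text
clock: 27.1
position: [583.0, -297.9, 20.7]
ee_rot: [-0.075, -0.703, 0.704, 0.068]
contact_force: [0.2, 0.5, 0.2]
gripper_width: 85.4
```

```bash
python3 -c "
from blk import *
todo((578.5,-300,10),168.2)"
```

```text
clock 27.1 pos [ 583.  -297.9   20.7] w 85.4 F [0.2 0.5 0.2] q6 0.02
toolx [-0.979  0.201 -0.01 ] y [ 0.009 -0.003 -1.   ] z [-0.201 -0.979  0.001]
shift tool m [0.0041 0.0107 0.003 ]
yaw 168.2 rotvec tool [-0.0006  0.0031 -0.0097]
yaw 348.2 rotvec tool [-1.5200e-02 -3.1385e+00  1.0000e-03]
```

Request:
play_rows(
  series=[
    [0.004, 0.006, 0.003, 0, 0.003, -0.01, 0.0854],
    [0, 0.004, 0, 0, 0, 0, 0.0854],
    [0, 0, 0, 0, 0, 0, 0.0],
    [0, 0, 0, 0, 0, 0, 0.0],
    [0, 0, 0, 0, 0, 0, 0.0],
    [0, 0, 0, 0, 0, 0, 0.0],
    [0, 0, 0, 0, 0, 0, 0.0],
    [0, 0, 0, 0, 0, 0, 0.0],
    [0, 0, 0, 0, 0, 0, 0.0],
    [0, 0, 0, 0, 0, 0, 0.0],
  ],
)

```text
clock: 28.1
position: [578.4, -300.8, 10.7]
ee_rot: [-0.073, -0.703, 0.704, 0.073]
contact_force: [-0.3, 0.2, 0.7]
gripper_width: 39.2
```

```bash
python3 -c "
from blk import *
todo((578.5,-300,10),168.2)"
```

```text
clock 28.1 pos [ 578.4 -300.8   10.7] w 39.2 F [-0.3  0.2  0.7] q6 0.02
toolx [-0.979  0.205  0.   ] y [-0.    -0.001 -1.   ] z [-0.205 -0.979  0.001]
shift tool m [ 0.0001  0.0007 -0.0008]
yaw 168.2 rotvec tool [-0.0009 -0.0005  0.    ]
yaw 348.2 rotvec tool [-0.0000e+00  3.1411e+00 -1.4000e-03]
```

The opening is 39.2 mm, so this object is 41 mm across physically even though it looked smaller. I'll lift it and check the load.

Request:
play_rows(
  series=[
    [0, 0, 0, 0, 0, 0, 0.0],
    [0, 0, 0, 0, 0, 0, 0.0],
    [0, 0, 0, 0, 0, 0, 0.0],
    [0, -0.01, 0, 0, 0, 0, 0.0],
    [0, -0.01, 0, 0, 0, 0, 0.0],
    [0, -0.01, 0, 0, 0, 0, 0.0],
    [0, -0.006, 0, 0, 0, 0, 0.0],
    [0, 0, 0, 0, 0, 0, 0.0],
  ],
)

```text
clock: 28.9
position: [576.0, -299.7, 46.7]
ee_rot: [0.071, 0.704, -0.703, -0.076]
contact_force: [-0.4, -0.6, -5.2]
gripper_width: 39.1
```

```bash
python3 -c "
from blk import *
todo((504.5,94.6,51),168.2)
im=get_image('wrist'); brass(im)
w=im['color']; s=get_image('scene')['color']
cv2.imwrite('pics/c12.png',np.hstack([cv2.resize(w,(400,300)),cv2.resize(s[200:350,390:590],(400,300))])[...,::-1])"
```

```text
clock 28.9 pos [ 576.  -299.7   46.7] w 39.1 F [-0.4 -0.6 -5.2] q6 0.02
toolx [-0.978  0.207  0.006] y [-0.006  0.002 -1.   ] z [-0.207 -0.978 -0.001]
shift tool m [ 0.1515 -0.003  -0.371 ]
yaw 168.2 rotvec tool [ 0.001  -0.0023  0.0061]
yaw 348.2 rotvec tool [-9.6000e-03  3.1393e+00  1.6000e-03]
brass 5508 (283, 268, 76, 97) [ 577.8 -279.4   20. ]
```

View pics/c12.png

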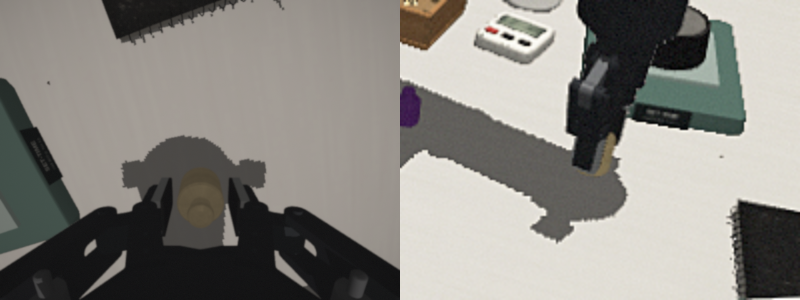

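The load is 5.2 N, about 500 g, so this is weight_500; it is held at (200,200) in the wrist half of the picture. I'm carrying it to bore_500.

Request:
play_rows(
  series=[
    [0.006, -0.004, -0.015, 0, 0, 0.003, 0.0],
    [0.012, -0.003, -0.03, 0, 0, 0, 0.0],
    [0.016, -0.001, -0.038, 0, 0, 0, 0.0],
    [0.016, 0, -0.038, 0, 0, 0, 0.0],
    [0.016, 0, -0.038, 0, 0, 0, 0.0],
    [0.016, 0, -0.038, 0, 0, 0, 0.0],
    [0.016, 0, -0.038, 0, 0, 0, 0.0],
    [0.014, 0, -0.035, 0, 0, 0, 0.0],
    [0.012, 0, -0.03, 0, 0, 0, 0.0],
    [0.006, 0, -0.015, 0, 0, 0, 0.0],
  ],
)

```text
clock: 30.0
position: [508.4, 49.3, 54.0]
ee_rot: [0.073, 0.704, -0.702, -0.077]
contact_force: [0.4, -0.4, -4.4]
gripper_width: 38.7
```

```bash
python3 -c "
from blk import *
todo((504.5,94.6,56),168.2)"
```

```text
clock 30.0 pos [508.4  49.3  54. ] w 38.7 F [ 0.4 -0.4 -4.4] q6 -0.62
toolx [-0.978  0.211  0.005] y [-0.005  0.003 -1.   ] z [-0.211 -0.978 -0.002]
shift tool m [ 0.0134 -0.0019 -0.0434]
yaw 168.2 rotvec tool [ 0.0018 -0.0062  0.0052]
yaw 348.2 rotvec tool [-8.2000e-03  3.1354e+00  2.8000e-03]
```

Request:
play_rows(
  series=[
    [0.005, 0, -0.014, 0.002, -0.006, 0.005, 0.0],
    [0.004, 0, -0.014, 0, 0, 0, 0.0],
    [0.004, 0, -0.012, 0, 0, 0, 0.0],
    [0, 0, 0, 0, 0, 0, 0.0],
  ],
)

```text
clock: 30.4
position: [501.3, 97.2, 54.8]
ee_rot: [0.07, 0.704, -0.703, -0.07]
contact_force: [-0.3, -1.6, -6.2]
gripper_width: 39.6
```

```bash
python3 -c "
from blk import *
todo((504.5,94.6,32),168.2)"
```

```text
clock 30.4 pos [501.3  97.2  54.8] w 39.6 F [-0.3 -1.6 -6.2] q6 -0.71
toolx [-0.98   0.198 -0.   ] y [ 0.  0. -1.] z [-0.198 -0.98  -0.   ]
shift tool m [-0.0037  0.0228  0.002 ]
yaw 168.2 rotvec tool [ 0.0005  0.0067 -0.0003]
yaw 348.2 rotvec tool [-5.0000e-04 -3.1349e+00 -7.0000e-04]
```

Request:
play_rows(
  series=[
    [-0.003, 0, 0.002, 0, 0.006, 0, 0.0],
    [0, 0.006, 0, 0, 0, 0, 0.0],
    [0, 0.004, 0, 0, 0, 0, 0.0],
    [0, 0, 0, 0, 0, 0, 0.0],
  ],
)

```text
clock: 30.8
position: [503.4, 93.2, 43.8]
ee_rot: [-0.073, -0.703, 0.703, 0.073]
contact_force: [-0.4, 0.7, -5.8]
gripper_width: 39.3
```

```bash
python3 -c "
from blk import *
todo((504.5,94.6,32),168.2)"
```

```text
clock 30.8 pos [503.4  93.2  43.8] w 39.3 F [-0.4  0.7 -5.8] q6 -0.71
toolx [-0.979  0.206  0.001] y [-0.001 -0.    -1.   ] z [-0.206 -0.979  0.   ]
shift tool m [-0.0008  0.0118 -0.0016]
yaw 168.2 rotvec tool [-0.0003 -0.0014  0.0007]
yaw 348.2 rotvec tool [-1.1000e-03  3.1402e+00 -4.0000e-04]
```

Request:
play_rows(
  series=[
    [-0.001, 0.004, -0.001, 0, -0.001, 0, 0.0],
    [0, 0.004, 0, 0, 0, 0, 0.0],
    [0, 0.002, 0, 0, 0, 0, 0.0],
  ],
)

```text
clock: 31.1
position: [504.8, 93.1, 32.8]
ee_rot: [-0.073, -0.703, 0.703, 0.074]
contact_force: [-0.0, -0.2, -4.9]
gripper_width: 39.1
```

```bash
python3 -c "
from blk import *
todo((504.5,94.6,32),168.2)"
```

```text
clock 31.1 pos [504.8  93.1  32.8] w 39.1 F [-0.  -0.2 -4.9] q6 -0.71
toolx [-0.978  0.207  0.001] y [-0.001 -0.    -1.   ] z [-0.207 -0.978  0.001]
shift tool m [ 0.0006  0.0008 -0.0014]
yaw 168.2 rotvec tool [-0.0006 -0.0021  0.001 ]
yaw 348.2 rotvec tool [-1.6000e-03  3.1395e+00 -1.0000e-03]
```

Request:
play_rows(
  series=[
    [0, 0.0015, -0.001, 0, -0.002, 0, 0.0],
  ],
)

```text
clock: 31.2
position: [504.8, 93.6, 31.5]
ee_rot: [-0.072, -0.703, 0.704, 0.073]
contact_force: [-4.5, -4.2, 13.3]
gripper_width: 39.2
```

Request:
play_rows(
  series=[
    [0, -0.0005, 0, 0, 0, 0, 0.0],
    [0, 0, 0, 0, 0, 0, 0.07],
    [0, 0, 0, 0, 0, 0, 0.07],
    [0, 0, 0, 0, 0, 0, 0.07],
    [0, 0, 0, 0, 0, 0, 0.07],
    [0, -0.02, 0, 0, 0, 0, 0.07],
    [0, -0.03, 0, 0, 0, 0, 0.0854],
    [0, -0.03, 0, 0, 0, 0, 0.0854],
    [0, -0.03, 0, 0, 0, 0, 0.0854],
  ],
)

```text
clock: 32.1
position: [505.3, 94.1, 144.4]
ee_rot: [-0.071, -0.702, 0.705, 0.073]
contact_force: [0.9, -0.2, -0.0]
gripper_width: 85.0
```

Request:
play_rows(
  series=[
    [0, -0.03, 0.03, 0, 0, 0, 0.0854],
    [0, -0.03, 0.035, 0, 0, 0, 0.0854],
    [0, -0.03, 0.035, 0, 0, 0, 0.0854],
    [0, -0.03, 0.035, 0, 0, 0, 0.0854],
    [0, -0.03, 0.035, 0, 0, 0, 0.0854],
    [0, 0, 0.04, 0, 0, 0, 0.0854],
    [0, 0, 0.04, 0, 0, 0, 0.0854],
    [0, 0, 0, 0, 0, 0, 0.0854],
    [0, 0, 0, 0, 0, 0, 0.0854],
  ],
)

```text
clock: 33.0
position: [455.9, -158.7, 310.9]
ee_rot: [-0.077, -0.703, 0.704, 0.064]
contact_force: [-0.3, -0.5, 0.5]
gripper_width: 85.4
```

```bash
python3 - <<'E'
from blk import *
todo()
t=get_image('top'); s=get_image('scene')
B=np.array([(504,94.5),(515.5,149.4),(525.2,195.7),(533.7,236.7)])
# expected knob-top pixel if centred, top view; knob blob = brightest region near it
for b,H,n in zip(B,(46,46,37,29),("500(vis)",200,100,50)):
    p=proj(t,[(*b,21+H)])[0]; p0=proj(t,[(*b,21)])[0]; print(n,"bore px",p0.round(1),"knob px expected",p.round(1))
c=np.vstack([cv2.resize(t['color'][200:285,140:280],(494,300),interpolation=cv2.INTER_CUBIC),cv2.resize(s['color'][185:285,150:314],(494,300),interpolation=cv2.INTER_CUBIC)])
cv2.imwrite('pics/fin.png',c[...,::-1])
E
```

```text
clock 33.0 pos [ 455.9 -158.7  310.9] w 85.4 F [-0.3 -0.5  0.5] q6 -0.2
toolx [-0.98   0.198 -0.019] y [ 0.019 -0.003 -1.   ] z [-0.198 -0.98  -0.001]
500(vis) bore px [242.5 250.2] knob px expected [238.7 247.2]
200 bore px [212.1 243.5] knob px expected [206.9 240.2]
100 bore px [186.8 237.9] knob px expected [181.7 235. ]
50 bore px [164.7 233. ] knob px expected [160.  230.6]
```

View pics/fin.png

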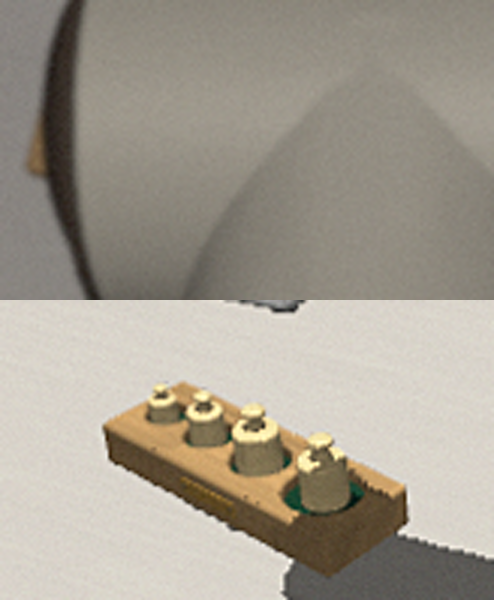

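```bash
python3 - <<'E'
from blk import *
s=get_image('scene'); B=[(504,94.5),(515.5,149.4),(525.2,195.7),(533.7,236.7)]
obs=[(256.3,231.7),(233.7,222),(217.8,217.3),(203.2,214.3)]
for b,H,o in zip(B,(46,46,37,29),obs): print("exp",proj(s,[(*b,21+H)])[0].round(1),"obs",o)
st=read_state(); print(st["clock"],np.round(st["contact_force"],1)); job_done()
E
```

```text
exp [255.5 231. ] obs (256.3, 231.7)
exp [233.8 220.8] obs (233.7, 222)
exp [217.3 216.9] obs (217.8, 217.3)
exp [203.5 213.6] obs (203.2, 214.3)
33.15 [-0.7  0.2 -0.1]
the job is handed in; nothing more can be done
```

All four weights are in the block, largest bore to smallest, each lowered until it touched the felt and then released. I handed the job in at 33 s on the robot clock, with the gripper clear of everything.

**Last checks:**
- The scene picture shows all four upright.
- Each knob top is within about 1.2 px of where it should be for a centred, seated weight.
- At release, the tool heights put each foot about 21 mm above the bench, which is the felt level.

**What disagreed or could not be checked:**
- **Size of the largest weight:** in every view it looked like a 30 mm weight (46 mm tall), not 41 mm. The gripper stopped at 39.2 mm and the lift read 5.2 N, so I took it as weight_500. Its last knob check therefore used the height it appears to have, 46 mm, not the given 63 mm.
- **Gripper readings:** the opening read about 2–3 mm below the true diameter for all four weights.
- **Bore positions:** the top and wrist cameras differed by up to about 3 mm, so I used values between the two.
- **Final top view:** the arm blocked it, so the centring check comes from the scene camera alone.

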